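Reload the drying dock for massage heads

ROBOT

A 6-joint arm with a two-finger parallel gripper is mounted at the origin on the work surface. World frame = base frame: x ahead of the robot, y to its left, z up, the work surface at z = 0. Lengths are in m, angles in rad, forces in N, time in s.
With the tool pointing down it reaches from about 0.375 to 0.9 m from the base axis. Payload 3.1 kg.
Tool frame: the origin (TCP) lies midway between the tips of the shut fingers; the grasp point (between the pads) lies manip.grip_depth behind it (manip.grip_depth is the distance from the TCP to the grasp point, in m); z points along the fingers, y is the direction in which the jaws open and shut (so a half turn about z gives the same grasp; the last joint's range is limited). The gripper opens to 85 mm and grips with 20 to 120 N. Pads are 22 mm wide; open, the fingers measure 114 mm over their backs; the gripper's body (76 mm by 85 mm) begins 54 mm behind the grasp point. The pads swing forward as they close: fully open they stand 13 mm farther back than shut.
Start: joints at [1.052, 0.527, 1.433, -0, 1.181, -0.178], TCP at [0.208, 0.589, 0.231] pointing down, gripper open.
Joint ranges: [-3.08, 3.08], [-0.75, 2.2], [0.22, 2.44], [-1.43, 4.57], [0, 2.65], [-2.85, 2.85]. Speed limits (rad/s): [2.79, 2.79, 3.14, 3.14, 3.14, 3.14].

INTERFACE

Orientations are given as a unit quaternion [x, y, z, w].
In Python, from station import manip, vision gives the robot as it stands.
- The arm moves only by the shell command python3 -m crank 'ROWS' [FORCE]. ROWS is JSON, a list of rows, each an object with "grip": the closure, from 0 (fully open) to 1 (shut); "offset": the shift along the tool's x, y, z in mm, a list of three; "angular": the turn, a rotation vector about the tool's x, y, z in degrees, a list of three. A call has 1 to 10 rows; each row is the pose to reach, as a shift and turn from the pose commanded when the call began, along the tool's axes at that moment; what a row does not reach only later rows make up. A row lasts 1/10 s, in which the tool goes at most 50 mm and 8.59 degrees, less where a joint would pass 70% of its speed; a pose out of reach is approached as far as the arm can. A call with a gripper value outside its range is refused whole. The fingers move at their own pace and stop on an object; FORCE is the grip in N (left out, the last holds). Time passes only in rows, so rows that repeat a pose let the fingers close. It gives the time, the measured TCP pose, the force and the opening at its end, in the units of the state.
- manip.sense(): the state, without advancing time (a new reading comes with each control period).
- vision.snapshot(name): name is "scene" or "top"; returns a dict with "pixels" (480x640x3 uint8, red, green, blue), "intrinsics" (3x3 intrinsics, pixels), "R" (3x3) and "t" (3): a world point X has camera coordinates R X + t. Camera axes: x right, y down, z forward; pixel columns grow to the right and rows downward; lengths in m; the calibration is good to about 2 mm. A picture is of the moment at which its call begins. There is no depth.
- manip.sign_off(): hands the job in, once; it reports no verdict.
The state is a dict: "t": time; "q": joint angles; "qd": joint speeds; "tau": joint torques, N m; "tcp_pos": TCP position; "tool_rot": TCP orientation; "force": force on the tool from outside, world axes, zero at the start; "ft_torque": the same for the moment, N m; "finger_gap": opening from 0.0 (shut) to 1.0 (fully open).
Only numpy, scipy, OpenCV 4.12 (cv2) and the standard library are available. Lean on these libraries where they do the work, as an engineer would, in place of code of your own. Each camera call takes 0.05 s, during which the arm holds its last target.

TASK

Shut the yellow air valve fully; then, with the air off, lift the two finished red-capped massage heads off the drying dock and stand them upright in the green tray, and put every blue-capped head on a free drive of the dock, turning it until its teeth mesh and pushing it down, together with the stiff drive under it, as far as it will go. When all are home, open the air valve fully again; do not knock over or push aside the bottles, jars, bowl and cup.

Things in the scene. Friction and masses are not known exactly. Their poses are not given: they have to be found in the camera images.
- red1_center (a point): Finished massage head, red cap, standing on a drive, meshed, the drive still raised; lifts straight off. 80 mm tall: a coupling of four teeth below, a white round skirt (68 mm across, 20 to 30 mm up), a white 38 x 38 mm square grip block (30 to 78 mm up; cap 40 x 40 mm on its top 8 mm). About 150 g. Point on the axis, half-way up (40 mm above the foot); z up; x, y square to the grip block's faces.
- red2_center (a point): As red1: the other finished head with a red cap, on another drive. Point on the axis, half-way up (40 mm above the foot); z up; x, y square to the grip block's faces.
- blue1_center (a point): Washed massage head, shaped like the red ones but with a blue cap; stands on the table in front of the dock. Two or three blue heads are there, others absent. Coupling: four black teeth hanging 20 mm down, 12 mm wide, 11 to 30 mm from the axis, on the diagonals (under the block's corners). Point on the axis, half-way up (40 mm above the foot); z up; x, y square to the grip block's faces.
- blue2_center (a point): As blue1: washed head with a blue cap, may be absent. Same after every quarter turn; black ribs on the skirt mark its teeth. Point on the axis, half-way up (40 mm above the foot); z up; x, y square to the grip block's faces.
- blue3_center (a point): As blue1: washed head with a blue cap, may be absent. Point on the axis, half-way up (40 mm above the foot); z up; x, y square to the grip block's faces.
- driveA_top (a point): One of three drives in a row, 130 mm apart, on a low white dock (150 x 400 mm, 60 mm high): steel disc 68 mm across with four upright orange teeth (10 mm high, 12 mm wide, 19 to 32 mm from the axis) and a tapered brass pilot pin (18 mm thick, 19 mm high). Point on the axis on the disc's top face, where a meshed head's feet rest; z up; x and y point along the orange teeth.
- driveB_top (a point): Drive like driveA. A head meshes when its grip block's faces face the orange teeth (head yaw = drive yaw, plus any quarter turns, within 7 degrees); else it stands on the orange teeth, 10 mm too high. Drives do not turn. A drive with no head on it is free. Point as for driveA.
- driveC_top (a point): Drive like driveA. Each disc is a stiff plunger: raised, its point is 72 mm above the table; about 8 N press it down its whole 8 mm stroke to 64 mm, and it stays where it was pressed to. A head's weight alone does not press it in. A head fully home has its centre 104 mm above the table. Point as for driveA.
- tray_in (a point): open green tray, 140 x 200 mm outside (x, y), 30 mm high, wall and floor 5 mm; this point is the centre of its inner floor, 5 mm above the table; fixed.
- lever (a joint): quarter-turn lever of the air valve, turning level about an upright axis: 0 = shut (lever square across the pipe), 1.571 = fully open (lever along the pipe); it opens anticlockwise seen from above. Stops at both ends, stays where left; takes 0.2 N m.
- lever_grip (a point): yellow valve lever: a bar 14 mm thick, 26 mm tall (88 to 114 mm above the table, free beneath), reaching 105 mm from the valve axis. This point: middle of the bar's height, 80 mm from the axis, 101 mm above the table; y along the lever away from the axis, x across it.
- valve_axis (a point): on the turning axis of the lever, at the height of the lever grip (101 mm above the table). Fixed; the brass valve body (60 x 50 mm, 60 mm high) stands below it.
- bottle1: bystander: white bottle with black cap, 60 mm across, 160 mm tall; origin at the centre of its underside. Leave it alone.
- bottle2: bystander: amber bottle with black cap, 56 mm across, 140 mm tall; origin at the centre of its underside. Leave it alone.
- jar1: bystander: low green glass jar with white lid, 64 mm across, 50 mm tall; origin at the centre of its underside. Leave it alone.
- jar2: bystander: low white jar with metal lid, 60 mm across, 60 mm tall; origin at the centre of its underside. Leave it alone.
- bowl: bystander: white bowl, 110 mm across, 45 mm tall; origin at the centre of its underside. Leave it alone.
- cup: bystander: blue cup, 70 mm across, 80 mm tall; origin at the centre of its underside. Leave it alone.
Things that resemble listed ones, but are neither listed nor needed, are in the scene too. There is more than one size of the part that bears lever; the job needs the smaller.

How it is judged:
By the outcome, as a careful person would: the job done as asked, in the order asked, and still so for the second after the job is handed in, with the robot touching nothing.
Of blue1, blue2, blue3 only 2 to 3 are there at a start; the rules pass over those that are not, and their reading is None.
At some moment in a run one of blue1, blue2, blue3 may be knocked a few centimetres aside while the robot is not near it.
It also fails if it takes over 208 s, if anything falls off the work surface, if the arm or the gripper's body presses on something with over 40 N, if the wrist force passes 120 N, or if a joint passes its speed limit or range.

## Working session

There is one attempt and no reset: what is moved stays moved. The work goes in short steps, Python scripts to look and compute and a shell command to move; the robot and the scene stay as the last step left them, time stands still between calls to the robot, and variables do not carry over. Pictures are saved under pics/ and viewed, and the job is handed in when it is done.

```bash
ls; mkdir -p pics
python3 - <<'E'
from station import manip, vision
import cv2
print(manip.sense(), manip.grip_depth)
for n in ("scene","top"):
    s=vision.snapshot(n); cv2.imwrite(f"pics/{n}0.png",s["pixels"][:,:,::-1]); print(n,s["intrinsics"],s["R"],s["t"])
E
```

```text
pics
{'t': 0.0, 'q': array([ 1.05252456e+00,  5.28445234e-01,  1.43392565e+00, -8.41434105e-06,
        1.18138797e+00, -1.78471928e-01]), 'qd': array([-0.00055302, -0.00027344, -0.00043895,  0.00271213, -0.00164842,
       -0.00084534]), 'tau': array([-1.01465612e-03, -4.42338681e+01, -1.78029710e+01, -2.52057362e-04,
        8.23585113e-03,  2.84453208e-06]), 'tcp_pos': array([0.20790451, 0.58863843, 0.23033905]), 'tool_rot': array([ 1.69082031e-01,  9.85601387e-01, -1.01936887e-03, -3.66079862e-04]), 'force': array([-0.04243995, -0.16614265, -0.31445426]), 'ft_torque': array([ 0.03124417,  0.00715251, -0.02235182]), 'finger_gap': 0.9995935335259557} 0.0187
scene [[488.60908875   0.         315.2434756 ]
 [  0.         488.60908875 237.67220536]
 [  0.           0.           1.        ]] [[ 0.70997866  0.70386719 -0.02238916]
 [ 0.43816399 -0.46641102 -0.76842246]
 [-0.55130991  0.53575342 -0.63955113]] [-0.34966481 -0.15583065  1.55293028]
top [[556.94951973   0.         315.96182948]
 [  0.         556.94951973 241.52910527]
 [  0.           0.           1.        ]] [[-8.10394034e-04 -9.99998909e-01  1.23530482e-03]
 [-9.78212559e-01  5.36282555e-04 -2.07605157e-01]
 [ 2.07604268e-01 -1.37663267e-03 -9.78211926e-01]] [-0.00594745  0.53099381  1.33997968]
```

View pics/scene0.png

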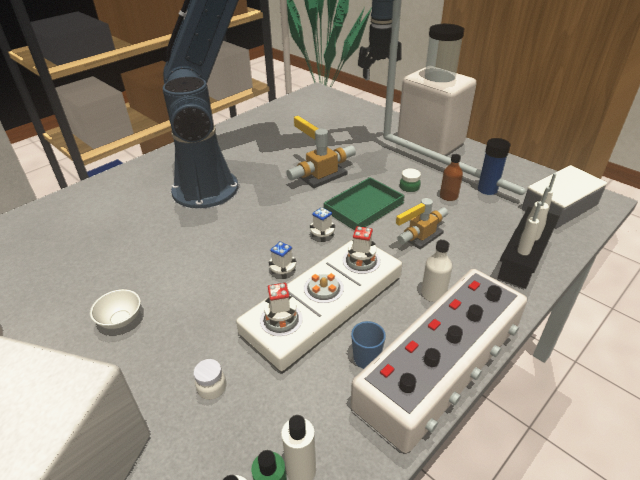

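View pics/top0.png

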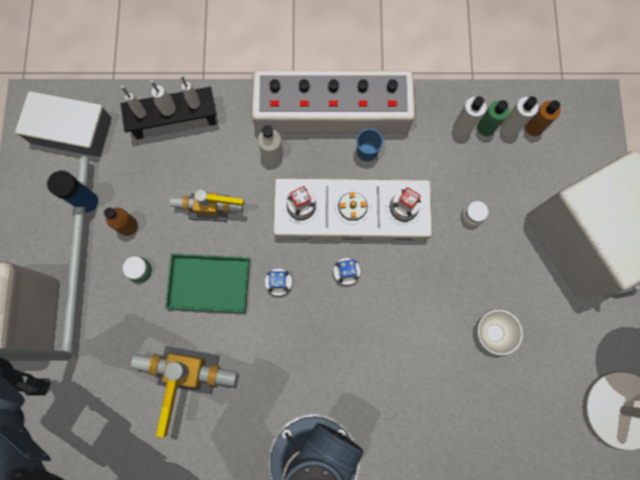

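The pictures show two yellow-lever valves: a small one at top (207,205) / scene (423,222), and a big one at top (185,370) / scene (322,162). The smaller should be the one meant. There are two blue heads at top (278,281) and (347,270). The reds are at (301,197) and (408,199), and the free drive is at (353,206). I'll confirm in enlarged crops.

Run:
```python
import cv2
t=cv2.imread("pics/top0.png"); s=cv2.imread("pics/scene0.png")
def crop(im,x0,y0,w,h,k,n): cv2.imwrite(n,cv2.resize(im[y0:y0+h,x0:x0+w],None,fx=k,fy=k,interpolation=cv2.INTER_CUBIC))
crop(t,160,175,130,90,6,"pics/c_valve_t.png")
crop(t,260,170,180,130,4,"pics/c_dock_t.png")
crop(s,385,190,80,60,8,"pics/c_valve_s.png")
crop(s,235,200,180,150,4,"pics/c_dock_s.png")
```

```text
(no output)
```

View pics/c_valve_t.png

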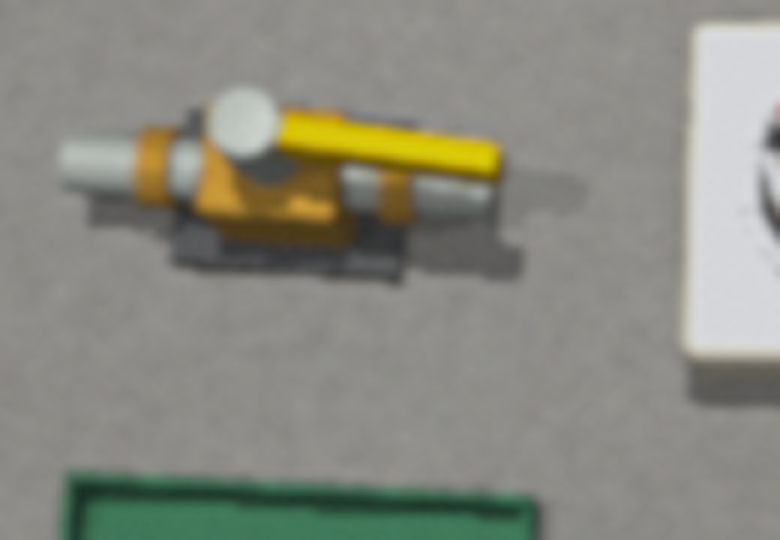

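View pics/c_dock_t.png

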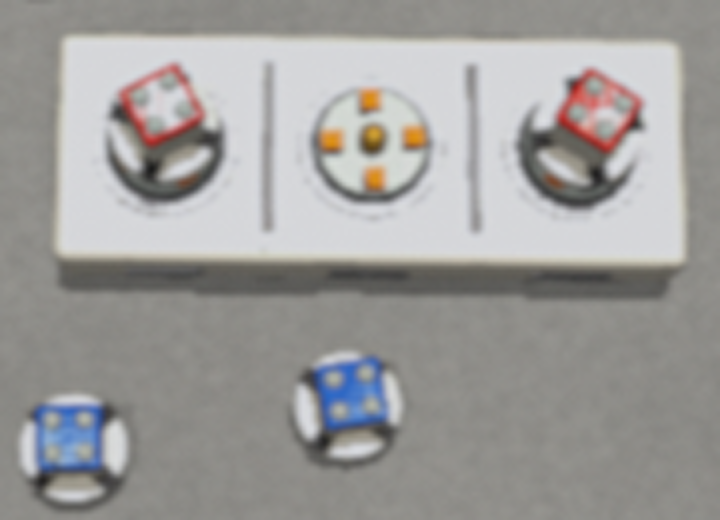

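View pics/c_valve_s.png

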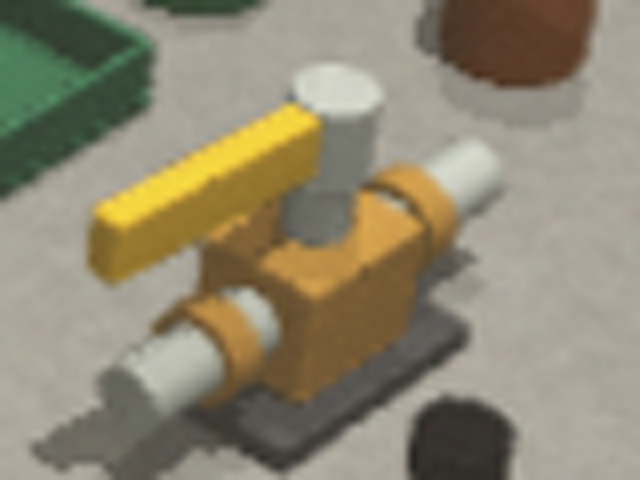

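View pics/c_dock_s.png

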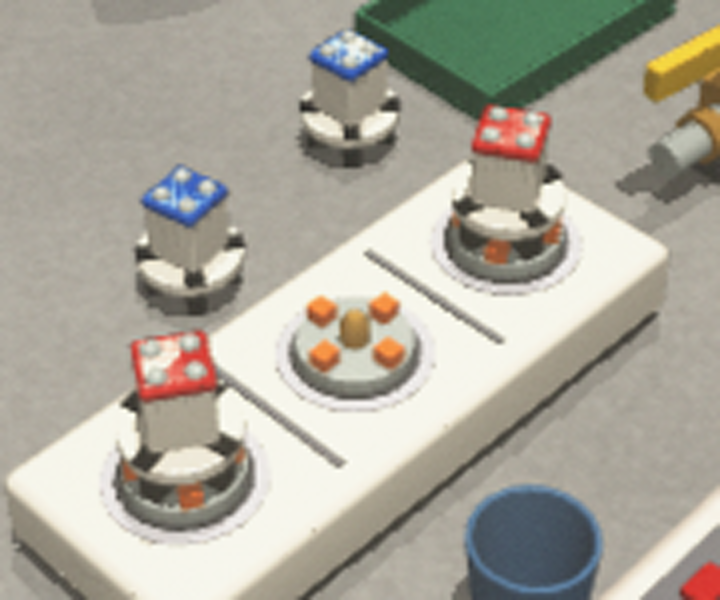

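The crops show the small valve with its lever along the pipe, so it is open. Exactly two blue heads stand in front of the dock, at crop (70,437) and (350,392). The small lever's proportions fit a 105 mm reach; I'll confirm that numerically. The poses come from fitting silhouettes.

```bash
cat > h.py <<'E'
import numpy as np, cv2
from scipy.optimize import minimize, least_squares
from scipy.spatial.transform import Rotation as Rn
def cams():
    from station import vision
    return {n:vision.snapshot(n) for n in ("top","scene")}
def proj(c,X):
    p=(np.atleast_2d(X)@c["R"].T+c["t"])@c["intrinsics"].T
    return p[:,:2]/p[:,2:]
def ray_z(c,uv,z):
    d=c["R"].T@np.linalg.inv(c["intrinsics"])@np.array([*uv,1.]); o=-c["R"].T@c["t"]
    return o+d*(z-o[2])/d[2]
def tri(c1,u1,c2,u2):
    A=[];b=[]
    for c,u in((c1,u1),(c2,u2)):
        d=c["R"].T@np.linalg.inv(c["intrinsics"])@np.array([*u,1.]);d/=np.linalg.norm(d);o=-c["R"].T@c["t"]
        P=np.eye(3)-np.outer(d,d);A.append(P);b.append(P@o)
    return np.linalg.lstsq(np.vstack(A),np.hstack(b),rcond=None)[0]
def cmask(c,col):
    h=cv2.cvtColor(np.ascontiguousarray(c["pixels"]),cv2.COLOR_RGB2HSV);H,S,V=h[...,0].astype(int),h[...,1],h[...,2]
    if col=="red": return (((H<6)|(H>172))&(S>130)&(V>90)).astype(np.uint8)
    if col=="blue": return ((H>100)&(H<125)&(S>110)&(V>80)).astype(np.uint8)
    if col=="yellow": return ((H>22)&(H<32)&(S>180)&(V>90)).astype(np.uint8)
    if col=="orange": return ((H>6)&(H<18)&(S>180)&(V>150)).astype(np.uint8)
def blob(c,col,uv,r=14):
    m=cmask(c,col);w=np.zeros_like(m);x,y=map(int,np.round(uv))
    w[max(0,y-r):y+r,max(0,x-r):x+r]=1;pts=np.argwhere(m*w)[:,::-1]
    return pts.astype(np.int32)
def box(x,y,yaw,z0,z1,hx=.02,hy=.02):
    R=Rn.from_euler('z',yaw).as_matrix()
    return np.array([R@[a*hx,b*hy,0]+[x,y,z] for a in(-1,1) for b in(-1,1) for z in(z0,z1)])
def fitcap(C,col,x,y,ztop,yaw0=0,r=14,views=("top","scene")):
    K=8;data=[]
    for n in views:
        c=C[n];uv=proj(c,[x,y,ztop-.004])[0];pts=blob(c,col,uv,r)
        if len(pts)<15: continue
        o=np.round(uv)-25;m=np.zeros((50*K,50*K),np.uint8)
        hull=cv2.convexHull(np.vstack([((pts-o+d)*K) for d in([0,0],[1,0],[0,1],[1,1])]).astype(np.int32))
        cv2.fillConvexPoly(m,hull,1);data.append((c,o-0,m))
    def cost(p):
        J=0
        for c,o,m in data:
            q=((proj(c,box(p[0],p[1],p[2],ztop-.008,ztop))+.5-o)*K)
            w=np.zeros_like(m);cv2.fillConvexPoly(w,cv2.convexHull(np.round(q).astype(np.int32)),1)
            J+=1-(w&m).sum()/max(1,(w|m).sum())
        return J
    best=None
    for y0 in np.deg2rad([-30,0,30]):
        p0=np.array([x,y,y0+yaw0]);r_=minimize(cost,p0,method="Nelder-Mead",options=dict(initial_simplex=p0+np.array([[0,0,0],[.01,0,0],[0,.01,0],[0,0,.3]]),xatol=1e-4,fatol=1e-4))
        if best is None or r_.fun<best.fun: best=r_
    p=best.x;yw=(np.rad2deg(p[2])+45)%90-45
    return p[:2],yw,best.fun/len(data)
E
python3 - <<'E'
from h import *
import pickle
C=cams();pickle.dump(C,open("C0.pkl","wb"))
T,S=C["top"],C["scene"]
for nm,col,uv,z in(("redL","red",(301,195),.152),("redR","red",(410,197),.152),("blueL","blue",(277,279),.08),("blueR","blue",(347.5,268),.08)):
    g=ray_z(T,uv,z); print(nm,g[:2].round(4),*fitcap(C,col,g[0],g[1],z))
# drive B teeth
for n,uv in(("top",(353,205)),("scene",(324,285))):
    c=C[n];m=cmask(c,"orange");x,y=uv;w=np.zeros_like(m);w[y-18:y+18,x-24:x+24]=1
    k,l,st,ce=cv2.connectedComponentsWithStats(m*w)
    for i in range(1,k):
        if st[i,4]>5: print(n,st[i,4],ce[i].round(1),ray_z(c,ce[i],.081 if n=="top" else .079).round(4))
hub=tri(T,(160+245/6,175+122/6),S,(385+338/8,190+90/8));print("hub",hub)
for uv in((160+500/6,175+145/6),(160+497/6,175+175/6)): print("tip",ray_z(T,uv,.114).round(4))
for uv in((385+97/8,190+207/8),(385+125/8,190+225/8)): print("tipS",ray_z(S,uv,.114).round(4))
g=[ray_z(T,u,.03).round(3)[:2] for u in((170,255),(250,259),(167,309),(246,314))];print("tray",g,np.mean(g,0))
E
```

```text
redL [0.6234 0.0292] [0.62021765 0.03111102] 31.416125059507436 0.3361072954992881
redR [ 0.6183 -0.2291] [ 0.61722329 -0.22879573] -34.58462159611636 0.1888976148533888
blueL [0.4329 0.0883] [0.43328045 0.08797269] 4.135800891918663 0.21494407098156193
blueR [ 0.4598 -0.0831] [ 0.46000187 -0.08290754] 8.976003991949653 0.14403838355681825
top 8 [352.  194.9] [ 0.645  -0.0966  0.081 ]
scene 12 [315.  276.5] [ 0.5924 -0.099   0.079 ]
scene 9 [330.3 276. ] [ 0.6168 -0.0736  0.079 ]
scene 9 [315.3 288. ] [ 0.6188 -0.1246  0.079 ]
scene 8 [332. 287.] [ 0.6438 -0.0967  0.079 ]
hub [0.63435047 0.27512034 0.11543439]
tip [0.6243 0.1708 0.114 ]
tip [0.6117 0.1716 0.114 ]
tipS [0.615  0.1739 0.114 ]
tipS [0.6271 0.1724 0.114 ]
tray [array([0.502, 0.364]), array([0.491, 0.161]), array([0.365, 0.364]), array([0.353, 0.168])] [0.42775 0.26425]
```

```bash
cat >> h.py <<'E'
def overlay(C,items,name,k=8,r=24):
    rows=[]
    for (x,y,yw,z) in items:
        row=[]
        for n in("top","scene"):
            c=C[n];im=np.ascontiguousarray(c["pixels"][:,:,::-1]);u=np.round(proj(c,[x,y,z-.01])[0]).astype(int)-r
            cr=cv2.resize(im[u[1]:u[1]+2*r,u[0]:u[0]+2*r],None,fx=k,fy=k,interpolation=cv2.INTER_CUBIC)
            B=box(x,y,np.deg2rad(yw),z-.008,z)
            top=B[[1,3,7,5]]
            cv2.polylines(cr,[np.round((proj(c,top)+.5-u)*k).astype(int)],True,(0,255,0),1);
            cv2.polylines(cr,[np.round((proj(c,B[[0,2,6,4]])+.5-u)*k).astype(int)],True,(255,255,0),1);row.append(cr)
        rows.append(np.hstack(row))
    h=(len(rows)+1)//2
    im=np.hstack([np.vstack(rows[:h]),np.vstack((rows[h:]+[np.zeros_like(rows[0])]*h)[:h])]) if len(rows)>1 else rows[0]
    cv2.imwrite(name,im)
E
python3 - <<'E'
from h import *
import pickle
C=pickle.load(open("C0.pkl","rb"))
overlay(C,[(.6202,.0311,31.4,.152),(.6172,-.2288,-34.6,.152),(.4333,.088,4.1,.08),(.46,-.0829,9,.08)],"pics/ov0.png",k=4)
E
```

```text
(no output)
```

View pics/ov0.png

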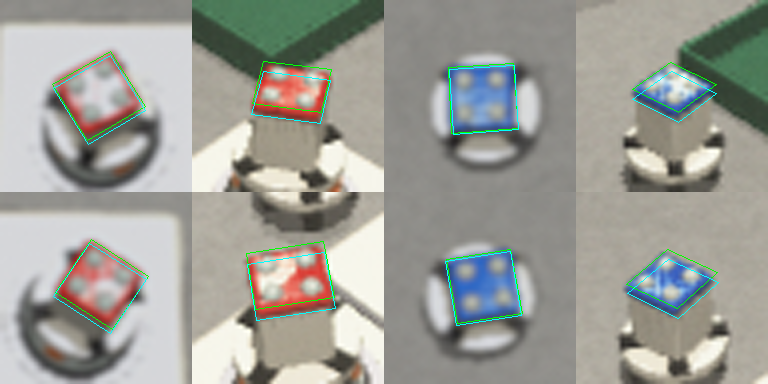

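```bash
cat >> h.py <<'E'
def fitlever(C,p0):
    K=6;data=[]
    for n in("top","scene"):
        c=C[n];g=[p0[0]+.06*np.cos(p0[2]),p0[1]+.06*np.sin(p0[2]),.1];uv=proj(c,g)[0]
        m0=cmask(c,"yellow");r=30;o=np.round(uv).astype(int)-40
        pts=blob(c,"yellow",uv,r);k,l,st,ce=cv2.connectedComponentsWithStats(m0)
        lab=np.bincount(l[pts[:,1],pts[:,0]]).argmax();pts=np.argwhere(l==lab)[:,::-1]
        m=np.zeros((80*K,80*K),np.uint8)
        cv2.fillConvexPoly(m,cv2.convexHull(np.vstack([(pts-o+d)*K for d in([0,0],[1,0],[0,1],[1,1])]).astype(np.int32)),1);data.append((c,o,m))
    def cost(p,each=False):
        J=[]
        for c,o,m in data:
            B=box(0,0,0,.088,.114,(.105-p[3])/2,.007);B[:,0]+=(.105+p[3])/2
            B=B@Rn.from_euler('z',p[2]).as_matrix().T+[p[0],p[1],0]
            w=np.zeros_like(m);cv2.fillConvexPoly(w,cv2.convexHull(np.round((proj(c,B)+.5-o)*K).astype(np.int32)),1)
            J.append(1-(w&m).sum()/max(1,(w|m).sum()))
        return J if each else sum(J)
    p0=np.array([*p0,.015]);best=minimize(cost,p0,method="Nelder-Mead",options=dict(initial_simplex=p0+np.vstack([np.zeros(4),np.diag([.01,.01,.15,.005])]),xatol=1e-4,fatol=1e-4))
    return best.x,cost(best.x,True)
def go(pos,phi,n=None):
    """offset/angular in tool frame from measured pose to TCP world pos (tool down) with tool-y at world angle phi deg (mod 180 nearest)"""
    from station import manip
    s=manip.sense();R=Rn.from_quat(s["tool_rot"]);M=R.as_matrix()
    cur=np.rad2deg(np.arctan2(M[1,1],M[0,1]))
    out=[]
    for ph in(phi,phi+180):
        ph=(ph-cur+180)%360-180+cur;a=np.deg2rad(ph)
        Mt=np.array([[-np.sin(a)*-1*1,np.cos(a),0],[-np.cos(a),np.sin(a),0],[0,0,-1]]).astype(float)
        Mt[:,0]=np.cross(Mt[:,1],Mt[:,2])
        out.append((abs(ph-cur),ph,Mt))
    for d,ph,Mt in sorted(out,key=lambda t:t[0]):
        rv=(R.inv()*Rn.from_matrix(Mt)).as_rotvec(degrees=True);q1=np.rad2deg(np.arctan2(pos[1],pos[0]))
        q6=(q1-ph+180)%360-180
        print("offset",(M.T@(np.array(pos)-s["tcp_pos"])*1000).round(1).tolist(),"angular",rv.round(2).tolist(),"phi",round(ph,1),"q6",round(q6))
    print("cur",s["tcp_pos"].round(4),round(cur,1),"t",round(s["t"],2),"F",s["force"].round(1),"gap",round(s["finger_gap"],3),"q6",round(np.rad2deg(s["q"][5])))
E
python3 - <<'E'
from h import *
import pickle
C=pickle.load(open("C0.pkl","rb"))
p,J=fitlever(C,(.634,.275,np.deg2rad(-98)));print(p.round(4),np.rad2deg(p[2]),J)
a=p[2];g=p[:2]+.08*np.array([np.cos(a),np.sin(a)]);print(g)
go([g[0],g[1],.16],np.rad2deg(a)+90)
E
```

```text
[ 0.6372  0.2794 -1.7419  0.019 ] -99.80077773960664 [np.float64(0.10762781372459673), np.float64(0.6525941837409122)]
[0.62361508 0.20058642]
offset [-521.2, -227.5, 70.9] angular [-0.07, 0.04, 80.33] phi -9.8 q6 28
offset [-521.2, -227.5, 70.9] angular [-0.04, -0.08, -99.67] phi 170.2 q6 -152
cur [0.2081 0.5889 0.2307] 70.5 t 0.2 F [0.4 0.3 0.2] gap 1.004 q6 -10
```

```bash
python3 -c "
from h import *
go([.6225,.198,.17],-9)"
python3 -m crank '[{"grip":0.2,"offset":[-521,-229,30],"angular":[0,0,79.5]},{"grip":0.2,"offset":[-521,-229,30],"angular":[0,0,79.5]},{"grip":0.2,"offset":[-521,-229,30],"angular":[0,0,79.5]},{"grip":0.2,"offset":[-521,-229,30],"angular":[0,0,79.5]},{"grip":0.2,"offset":[-521,-229,30],"angular":[0,0,79.5]},{"grip":0.2,"offset":[-521,-229,30],"angular":[0,0,79.5]},{"grip":0.2,"offset":[-521,-229,30],"angular":[0,0,79.5]},{"grip":0.2,"offset":[-521,-229,30],"angular":[0,0,79.5]},{"grip":0.2,"offset":[-521,-229,30],"angular":[0,0,79.5]},{"grip":0.2,"offset":[-521,-229,30],"angular":[0,0,79.5]}]' 20
```

```text
offset [-521.0, -230.3, 60.9] angular [-0.07, 0.04, 79.53] phi -9.0 q6 27
offset [-521.0, -230.3, 60.9] angular [-0.04, -0.08, -100.47] phi 171.0 q6 -153
cur [0.2081 0.5889 0.2307] 70.5 t 0.2 F [0.4 0.3 0.2] gap 1.004 q6 -10
t: 1.2
tcp_pos: [0.5735, 0.2458, 0.2048]
tool_rot: [0.761, 0.648, -0.0, -0.0]
force: [0.6, 1.0, -0.1]
finger_gap: 0.795
```

```bash
python3 -c "
from h import *
go([.6225,.198,.17],-9)"
```

```text
offset [-39.4, 56.1, 34.7] angular [-0.02, -0.0, -0.18] phi -9.0 q6 27
offset [-39.4, 56.1, 34.7] angular [-0.01, 0.03, 179.82] phi -189.0 q6 -153
cur [0.5735 0.2458 0.2048] -9.2 t 1.2 F [ 0.6  1.  -0.1] gap 0.795 q6 22
```

```bash
python3 -m crank '[{"grip":0.2,"offset":[0,0,0],"angular":[0,0,0]},{"grip":0.2,"offset":[0,0,0],"angular":[0,0,0]}]'; python3 -c "
from h import *
go([.6225,.198,.17],-9)
C=cams();cv2.imwrite('pics/top1.png',C['top']['pixels'][150:300,150:300,::-1].repeat(4,0).repeat(4,1))"
```

```text
t: 1.4
tcp_pos: [0.5728, 0.2462, 0.2044]
tool_rot: [0.761, 0.649, -0.0, -0.0]
force: [-0.1, 0.1, -0.5]
finger_gap: 0.8
offset [-39.7, 56.8, 34.3] angular [-0.07, 0.0, -0.12] phi -9.0 q6 27
offset [-39.7, 56.8, 34.3] angular [0.01, 0.12, 179.88] phi -189.0 q6 -153
cur [0.5728 0.2462 0.2044] -9.1 t 1.4 F [-0.1  0.1 -0.5] gap 0.8 q6 22
```

View pics/top1.png

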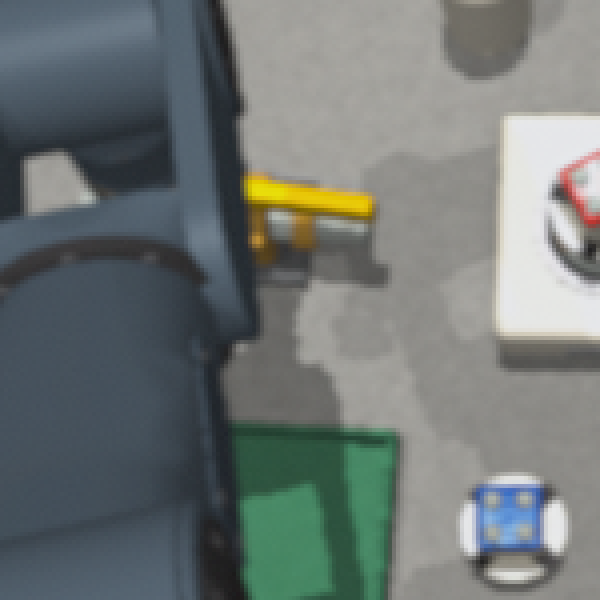

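The lever is clear and still in place, its tip at about (372,208) in the crop. Next I go over it, down, and grip.

```bash
python3 -m crank '[{"grip":0.2,"offset":[-40,57,34],"angular":[0,0,0]},{"grip":0.2,"offset":[-40,57,34],"angular":[0,0,0]},{"grip":0.2,"offset":[-40,57,80],"angular":[0,0,0]},{"grip":0.2,"offset":[-40,57,120],"angular":[0,0,0]},{"grip":0.2,"offset":[-40,57,120],"angular":[0,0,0]},{"grip":1,"offset":[-40,57,120],"angular":[0,0,0]},{"grip":1,"offset":[-40,57,120],"angular":[0,0,0]},{"grip":1,"offset":[-40,57,120],"angular":[0,0,0]},{"grip":1,"offset":[-40,57,120],"angular":[0,0,0]},{"grip":1,"offset":[-40,57,120],"angular":[0,0,0]}]' 20; python3 -c "
from h import *
go([.6225,.198,.083],-9)"
```

```text
t: 2.5
tcp_pos: [0.6231, 0.1997, 0.0875]
tool_rot: [0.76, 0.65, 0.001, 0.001]
force: [-2.2, 1.1, 6.5]
finger_gap: 0.165
offset [-1.8, -0.4, 4.5] angular [0.16, -0.07, 0.1] phi -9.0 q6 27
offset [-1.8, -0.4, 4.5] angular [0.11, 0.25, -179.9] phi 171.0 q6 -153
cur [0.6231 0.1997 0.0875] -8.9 t 2.5 F [-2.2  1.1  6.5] gap 0.165 q6 17
```

```bash
python3 -m crank '[{"grip":1,"offset":[1,-11.7,0],"angular":[0,0,8.5]},{"grip":1,"offset":[3.5,-23,0],"angular":[0,0,17]},{"grip":1,"offset":[7.7,-34,0],"angular":[0,0,25.5]},{"grip":1,"offset":[13.5,-44,0],"angular":[0,0,34]},{"grip":1,"offset":[20.8,-53.4,0],"angular":[0,0,42.5]}]' 20; python3 -c "
from h import *
go([.5575,.290,.0835],-99)"
```

```text
t: 3.0
tcp_pos: [0.5733, 0.2275, 0.0875]
tool_rot: [0.945, 0.328, 0.001, 0.001]
force: [-0.7, -1.8, 7.3]
finger_gap: 0.163
offset [26.3, -58.9, 3.9] angular [0.1, -0.14, 47.24] phi -99.0 q6 126
offset [26.3, -58.9, 3.9] angular [0.17, 0.12, -132.75] phi 81.0 q6 -54
cur [0.5733 0.2275 0.0875] -51.8 t 3.0 F [-0.7 -1.8  7.3] gap 0.163 q6 63
```

```bash
python3 -m crank '[{"grip":1,"offset":[1,-11.7,0],"angular":[0,0,8.5]},{"grip":1,"offset":[3.5,-23,0],"angular":[0,0,17]},{"grip":1,"offset":[7.7,-34,0],"angular":[0,0,25.5]},{"grip":1,"offset":[13.5,-44,0],"angular":[0,0,34]},{"grip":1,"offset":[20.8,-53.4,0],"angular":[0,0,42.5]},{"grip":1,"offset":[25.6,-58.2,0],"angular":[0,0,47.5]},{"grip":1,"offset":[25.6,-58.2,0],"angular":[0,0,47.5]}]' 20; python3 -c "
from h import *
go([.5575,.290,.0835],-99)"
```

```text
t: 3.7
tcp_pos: [0.5561, 0.2821, 0.0875]
tool_rot: [0.997, -0.073, -0.0, 0.008]
force: [-3.1, -22.5, 14.6]
finger_gap: 0.159
offset [0.2, -8.0, 3.8] angular [0.91, -0.03, 0.65] phi -99.0 q6 126
offset [0.2, -8.0, 3.8] angular [0.05, 1.42, -179.34] phi 81.0 q6 -54
cur [0.5561 0.2821 0.0875] -98.3 t 3.7 F [ -3.1 -22.5  14.6] gap 0.159 q6 116
```

```bash
python3 -m crank '[{"grip":0.4,"offset":[0,0,0],"angular":[0,0,0]},{"grip":0.4,"offset":[0,0,0],"angular":[0,0,0]},{"grip":0.4,"offset":[0,0,0],"angular":[0,0,0]},{"grip":0.4,"offset":[0,0,0],"angular":[0,0,0]},{"grip":0.4,"offset":[0,0,-50],"angular":[0,0,0]},{"grip":0.4,"offset":[0,0,-100],"angular":[0,0,0]},{"grip":0.2,"offset":[50,0,-120],"angular":[0,0,0]},{"grip":0.2,"offset":[0,50,-120],"angular":[0,0,0]},{"grip":0.2,"offset":[-20,100,-120],"angular":[0,0,0]},{"grip":0.2,"offset":[-40,150,-120],"angular":[0,0,0]}]' 20; python3 -c "
from h import *
go([.6202,.0311,.25],-58.6)
C=cams();cv2.imwrite('pics/top2.png',C['top']['pixels'][150:300,150:300,::-1].repeat(4,0).repeat(4,1))
cv2.imwrite('pics/scene2.png',C['scene']['pixels'][150:270,350:500,::-1].repeat(4,0).repeat(4,1))"
```

```text
t: 4.7
tcp_pos: [0.5061, 0.1683, 0.2047]
tool_rot: [0.997, -0.077, -0.0, -0.0]
force: [0.4, 0.5, -0.3]
finger_gap: 0.8
offset [133.8, 118.1, -45.3] angular [-0.0, 0.0, -40.24] phi -58.6 q6 61
offset [133.8, 118.1, -45.3] angular [0.0, 0.0, 139.76] phi -238.6 q6 -119
cur [0.5061 0.1683 0.2047] -98.8 t 4.7 F [ 0.4  0.5 -0.3] gap 0.8 q6 105
```

View pics/top2.png

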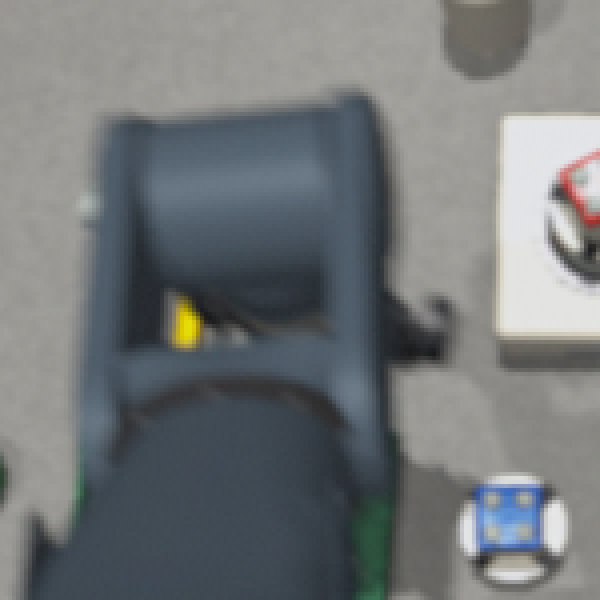

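View pics/scene2.png

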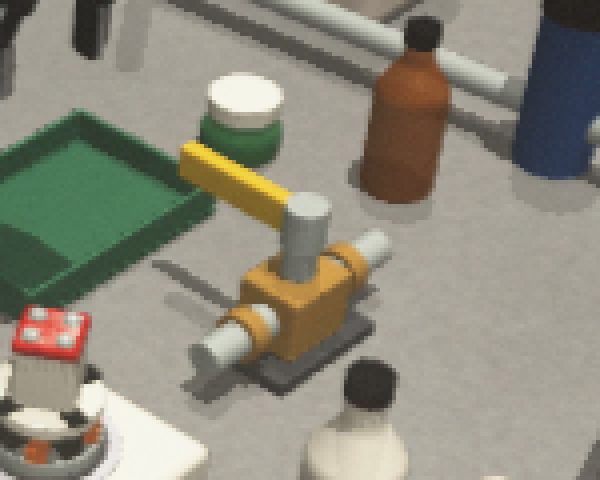

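The lever now stands square across the pipe, its tip near crop (190,155). I'll check the exact angle once the arm has moved off; moving above the left red head now.

```bash
python3 -m crank '[{"grip":0.1,"offset":[30,20,-46],"angular":[0,0,-8.5]},{"grip":0.1,"offset":[70,60,-46],"angular":[0,0,-17]},{"grip":0.1,"offset":[100,90,-46],"angular":[0,0,-25.5]},{"grip":0.1,"offset":[134,118,-46],"angular":[0,0,-34]},{"grip":0.1,"offset":[134,118,-46],"angular":[0,0,-40.2]},{"grip":0.1,"offset":[134,118,-46],"angular":[0,0,-40.2]}]' 40; python3 -c "
from h import *
go([.6202,.0311,.107],-58.6)
C=cams();cv2.imwrite('pics/top3.png',C['top']['pixels'][150:300,150:350,::-1].repeat(4,0).repeat(4,1))
cv2.imwrite('pics/scene3.png',C['scene']['pixels'][150:300,240:440,::-1].repeat(4,0).repeat(4,1))"
```

```text
t: 5.4
tcp_pos: [0.6221, 0.0305, 0.2505]
tool_rot: [0.963, 0.268, 0.0, -0.0]
force: [-1.0, -0.4, 0.6]
finger_gap: 0.897
offset [-1.4, -1.5, 143.5] angular [-0.03, -0.02, -0.29] phi -58.6 q6 61
offset [-1.4, -1.5, 143.5] angular [-0.03, 0.04, 179.71] phi -238.6 q6 -119
cur [0.6221 0.0305 0.2505] -58.9 t 5.4 F [-1.  -0.4  0.6] gap 0.897 q6 51
```

View pics/top3.png

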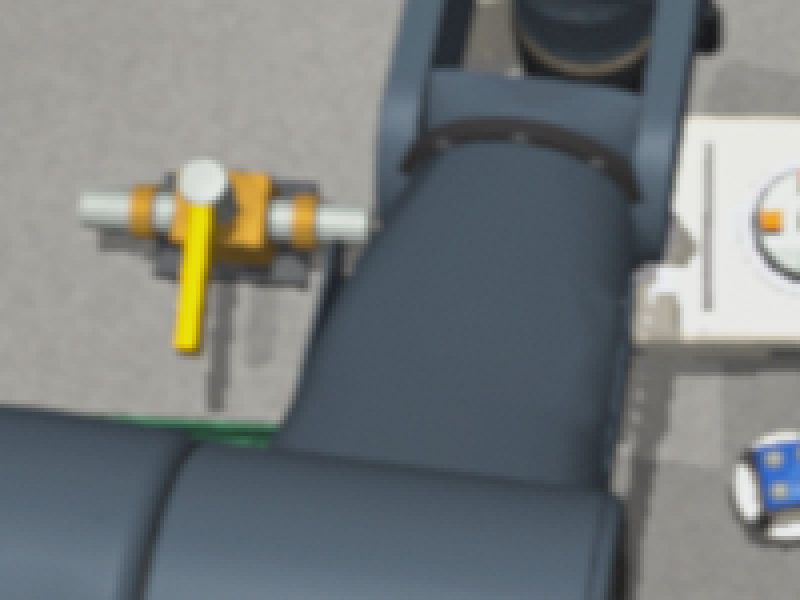

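View pics/scene3.png

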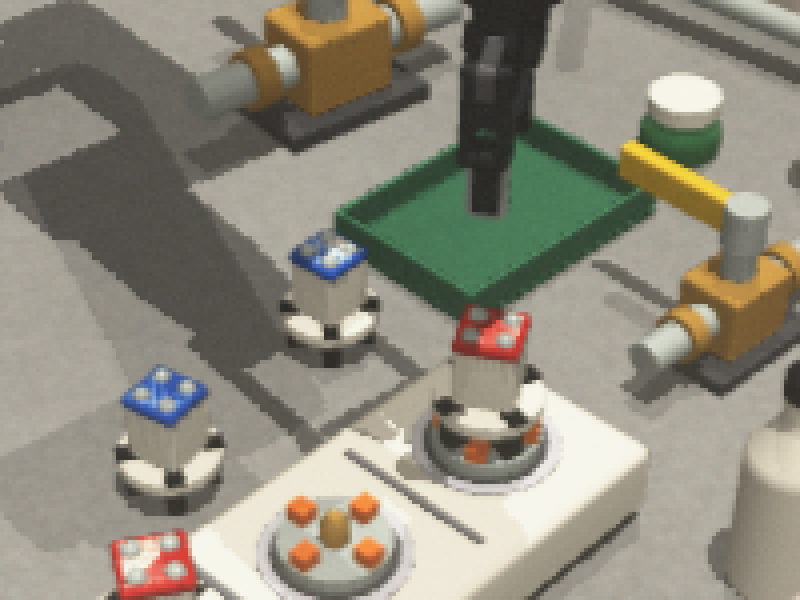

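Run:
```python
from h import *
import pickle
C=pickle.load(open("C0.pkl","rb"));T=C["top"]
P=lambda x,y,z:ray_z(T,(150+x/4,150+y/4),z)[:2]
a,b=P(80,208,.04),P(365,225,.04);d=b-a;print("pipe",np.rad2deg(np.arctan2(d[1],d[0])))
h=P(203,180,.118);e=P(189,348,.114);d=e-h;print(h,e,"lever",np.rad2deg(np.arctan2(d[1],d[0])),np.hypot(*d))
# lever own edges, top face: left (190,205)->(176,345), right (213,205)->(200,345)
for p,q in(((190,205),(176,345)),((213,205),(200,345))):
    d=P(*q,.114)-P(*p,.114);print(np.rad2deg(np.arctan2(d[1],d[0])))
# old lever in c_valve_t: /6 +160,175 edges (285,113)->(500,145); (280,147)->(497,175)
Q=lambda x,y:ray_z(T,(160+x/6,175+y/6),.114)[:2]
for p,q in(((285,113),(500,145)),((280,147),(497,175))):
    d=Q(*q)-Q(*p);print(np.rad2deg(np.arctan2(d[1],d[0])))
```

```text
pipe -93.55814759159276
[0.63371221 0.27413538] [0.52990299 0.27897334] lever 177.33169830173065 0.10392189809190683
176.96843797628082
177.23903766913682
-98.78259627693826
-97.62215388288135
```

The lever lies at about 177°, the pipe at −93.6°, and the sweep ended at 22 N against the stop, so the valve is shut. Next, the grasp of the left red head.

```bash
python3 -m crank '[{"grip":0.1,"offset":[-1.4,-1.5,50],"angular":[0,0,0]},{"grip":0.1,"offset":[-1.4,-1.5,100],"angular":[0,0,0]},{"grip":0.1,"offset":[-1.4,-1.5,130],"angular":[0,0,0]},{"grip":0.1,"offset":[-1.4,-1.5,143],"angular":[0,0,0]},{"grip":0.1,"offset":[-1.4,-1.5,143],"angular":[0,0,0]},{"grip":1,"offset":[-1.4,-1.5,143],"angular":[0,0,0]},{"grip":1,"offset":[-1.4,-1.5,143],"angular":[0,0,0]},{"grip":1,"offset":[-1.4,-1.5,143],"angular":[0,0,0]},{"grip":1,"offset":[-1.4,-1.5,143],"angular":[0,0,0]},{"grip":1,"offset":[-1.4,-1.5,143],"angular":[0,0,0]}]' 40; python3 -c "
from h import *
go([.6202,.0311,.107],-58.6)"
```

```text
t: 6.5
tcp_pos: [0.6205, 0.0316, 0.1101]
tool_rot: [0.963, 0.269, 0.002, 0.001]
force: [-0.5, 0.3, 7.4]
finger_gap: 0.448
offset [-0.5, 0.3, 3.1] angular [0.13, -0.2, -0.2] phi -58.6 q6 61
offset [-0.5, 0.3, 3.1] angular [-0.31, -0.2, 179.8] phi -238.6 q6 -119
cur [0.6205 0.0316 0.1101] -58.8 t 6.5 F [-0.5  0.3  7.4] gap 0.448 q6 51
```

```bash
python3 -m crank '[{"grip":1,"offset":[0,0,-15],"angular":[0,0,0]},{"grip":1,"offset":[0,0,-30],"angular":[0,0,0]},{"grip":1,"offset":[0,0,-60],"angular":[0,0,0]},{"grip":1,"offset":[0,0,-100],"angular":[0,0,0]},{"grip":1,"offset":[0,0,-140],"angular":[0,0,0]},{"grip":1,"offset":[0,0,-140],"angular":[0,0,0]}]' 40; python3 -c "
from h import *
go([.4305,.311,.12],-58.6)"
```

```text
t: 7.1
tcp_pos: [0.6227, 0.0313, 0.2555]
tool_rot: [0.963, 0.269, 0.006, 0.003]
force: [1.8, 0.6, -0.7]
finger_gap: 0.447
offset [-20.8, -340.0, 132.3] angular [0.5, -0.62, -0.16] phi -58.6 q6 94
offset [-20.8, -340.0, 132.3] angular [-0.97, -0.79, 179.83] phi -238.6 q6 -86
cur [0.6227 0.0313 0.2555] -58.8 t 7.1 F [ 1.8  0.6 -0.7] gap 0.447 q6 51
```

```bash
python3 -m crank '[{"grip":1,"offset":[-3,-45,0],"angular":[0,0,0]},{"grip":1,"offset":[-6,-90,0],"angular":[0,0,0]},{"grip":1,"offset":[-9,-135,0],"angular":[0,0,0]},{"grip":1,"offset":[-12,-180,0],"angular":[0,0,0]},{"grip":1,"offset":[-14,-225,0],"angular":[0,0,0]},{"grip":1,"offset":[-17,-270,0],"angular":[0,0,0]},{"grip":1,"offset":[-20,-310,20],"angular":[0,0,0]},{"grip":1,"offset":[-21,-340,60],"angular":[0,0,0]},{"grip":1,"offset":[-21,-340,90],"angular":[0,0,0]},{"grip":1,"offset":[-21,-340,90],"angular":[0,0,0]}]' 40; python3 -c "
from h import *
go([.4305,.311,.043],-58.6)
C=cams();cv2.imwrite('pics/scene4.png',C['scene']['pixels'][120:300,230:470,::-1].repeat(3,0).repeat(3,1))
"
```

```text
t: 8.1
tcp_pos: [0.4206, 0.3106, 0.1545]
tool_rot: [0.963, 0.27, -0.005, 0.001]
force: [-0.6, -0.2, -0.5]
finger_gap: 0.441
offset [9.8, 5.0, 111.4] angular [-0.06, 0.59, -0.05] phi -58.6 q6 94
offset [9.8, 5.0, 111.4] angular [0.93, 0.1, 179.95] phi -238.6 q6 -86
cur [0.4206 0.3106 0.1545] -58.6 t 8.1 F [-0.6 -0.2 -0.5] gap 0.441 q6 83
```

View pics/scene4.png

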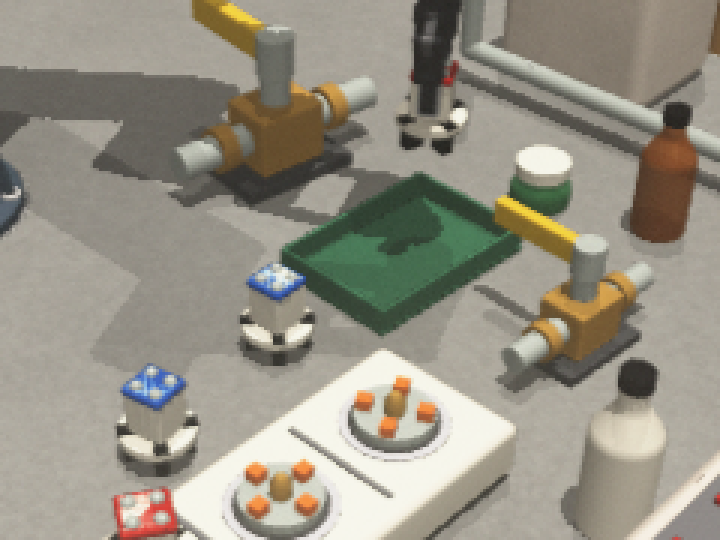

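The head is held upright and the left drive is now free. Lowering into the tray.

```bash
python3 -m crank '[{"grip":1,"offset":[5,4,30],"angular":[0,0,0]},{"grip":1,"offset":[8,5,60],"angular":[0,0,0]},{"grip":1,"offset":[8,5,85],"angular":[0,0,0]},{"grip":1,"offset":[8,5,95],"angular":[0,0,0]},{"grip":1,"offset":[8,5,95],"angular":[0,0,0]},{"grip":1,"offset":[8,5,95],"angular":[0,0,0]}]' 40; python3 -c "
from h import *
go([.4305,.311,.043],-58.6)
"
```

```text
t: 8.8
tcp_pos: [0.4356, 0.3116, 0.0644]
tool_rot: [0.963, 0.269, 0.001, -0.0]
force: [-0.2, -0.0, -1.0]
finger_gap: 0.444
offset [-4.8, -2.1, 21.4] angular [0.02, -0.16, -0.21] phi -58.6 q6 94
offset [-4.8, -2.1, 21.4] angular [-0.25, -0.04, 179.79] phi -238.6 q6 -86
cur [0.4356 0.3116 0.0644] -58.8 t 8.8 F [-0.2 -0.  -1. ] gap 0.444 q6 82
```

```bash
python3 -m crank '[{"grip":1,"offset":[-4,-2,8],"angular":[0,0,0]},{"grip":1,"offset":[-4,-2,15],"angular":[0,0,0]},{"grip":1,"offset":[-4,-2,19],"angular":[0,0,0]},{"grip":1,"offset":[-4,-2,20],"angular":[0,0,0]},{"grip":1,"offset":[-4,-2,20],"angular":[0,0,0]}]' 40; python3 -c "
from h import *
go([.4305,.311,.043],-58.6)
"
```

```text
t: 9.3
tcp_pos: [0.4294, 0.311, 0.0433]
tool_rot: [0.963, 0.269, -0.0, 0.0]
force: [-1.4, -1.2, 3.8]
finger_gap: 0.443
offset [1.0, 0.6, 0.3] angular [-0.01, 0.04, -0.15] phi -58.6 q6 94
offset [1.0, 0.6, 0.3] angular [0.06, 0.01, 179.85] phi -238.6 q6 -86
cur [0.4294 0.311  0.0433] -58.8 t 9.3 F [-1.4 -1.2  3.8] gap 0.443 q6 83
```

```bash
python3 -m crank '[{"grip":0.25,"offset":[0,0,0],"angular":[0,0,0]},{"grip":0.25,"offset":[0,0,0],"angular":[0,0,0]},{"grip":0.25,"offset":[0,0,0],"angular":[0,0,0]},{"grip":0.25,"offset":[0,0,-10],"angular":[0,0,0]},{"grip":0.25,"offset":[0,0,-50],"angular":[0,0,0]},{"grip":0.25,"offset":[0,0,-100],"angular":[0,0,0]},{"grip":0.1,"offset":[0,0,-150],"angular":[0,0,0]},{"grip":0.1,"offset":[0,0,-200],"angular":[0,0,0]}]' 40; python3 -c "
from h import *
go([.6172,-.2288,.25],-34.6)
C=cams();cv2.imwrite('pics/scene5.png',C['scene']['pixels'][120:300,230:470,::-1].repeat(3,0).repeat(3,1))
"
```

```text
t: 10.1
tcp_pos: [0.4293, 0.3109, 0.2455]
tool_rot: [0.963, 0.269, 0.0, -0.0]
force: [0.7, 1.2, 0.1]
finger_gap: 0.898
offset [-119.1, 558.9, -4.5] angular [0.01, -0.02, -24.17] phi -34.6 q6 14
offset [-119.1, 558.9, -4.5] angular [-0.02, -0.01, 155.83] phi -214.6 q6 -166
cur [0.4293 0.3109 0.2455] -58.8 t 10.1 F [0.7 1.2 0.1] gap 0.898 q6 83
```

View pics/scene5.png

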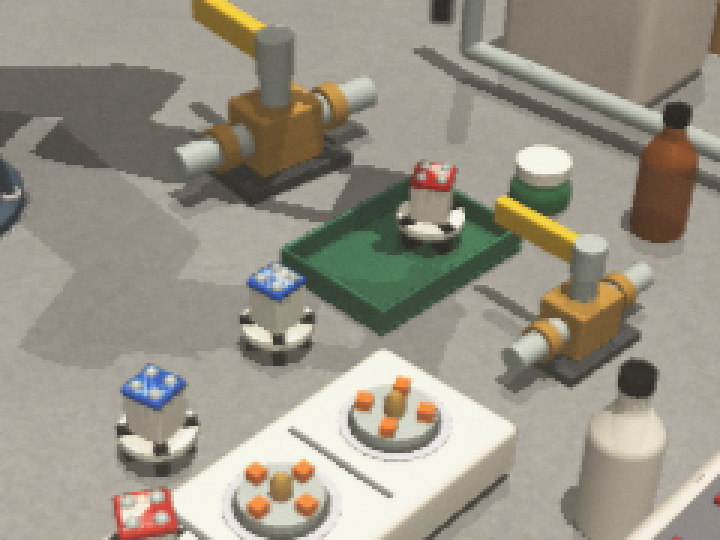

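The first red head stands upright in the tray (crop (430,205)). On to the right red head.

```bash
python3 -m crank '[{"grip":0.1,"offset":[-119,559,-5],"angular":[0,0,-24.2]},{"grip":0.1,"offset":[-119,559,-5],"angular":[0,0,-24.2]},{"grip":0.1,"offset":[-119,559,-5],"angular":[0,0,-24.2]},{"grip":0.1,"offset":[-119,559,-5],"angular":[0,0,-24.2]},{"grip":0.1,"offset":[-119,559,-5],"angular":[0,0,-24.2]},{"grip":0.1,"offset":[-119,559,-5],"angular":[0,0,-24.2]},{"grip":0.1,"offset":[-119,559,-5],"angular":[0,0,-24.2]},{"grip":0.1,"offset":[-119,559,-5],"angular":[0,0,-24.2]},{"grip":0.1,"offset":[-119,559,-5],"angular":[0,0,-24.2]},{"grip":0.1,"offset":[-119,559,-5],"angular":[0,0,-24.2]}]' 40; python3 -m crank '[{"grip":0.1,"offset":[0,0,0],"angular":[0,0,0]},{"grip":0.1,"offset":[0,0,0],"angular":[0,0,0]}]'; python3 -c "
from h import *
go([.6172,-.2288,.25],-34.6)
C=cams()
for n,uv in(('top',(300,205)),('scene',(361,260))):
    c=C[n];m=cmask(c,'orange');x,y=uv;w=np.zeros_like(m);w[y-18:y+18,x-24:x+24]=1
    k,l,st,ce=cv2.connectedComponentsWithStats(m*w)
    for i in range(1,k):
        if st[i,4]>2: print(n,st[i,4],ce[i].round(1),ray_z(c,ce[i],.081 if n=='top' else .079).round(4))
cv2.imwrite('pics/top6.png',C['top']['pixels'][170:300,250:450,::-1].repeat(4,0).repeat(4,1))
"
```

```text
t: 11.2
tcp_pos: [0.5886, -0.1466, 0.247]
tool_rot: [0.885, 0.465, -0.0, -0.0]
force: [1.2, 0.1, 1.2]
finger_gap: 0.901
t: 11.4
tcp_pos: [0.5882, -0.1458, 0.2464]
tool_rot: [0.886, 0.464, -0.0, -0.001]
force: [0.2, 0.4, -0.4]
finger_gap: 0.905
offset [-51.8, 71.1, -3.7] angular [-0.1, -0.01, -0.12] phi -34.6 q6 14
offset [-51.8, 71.1, -3.7] angular [-0.01, 0.16, 179.88] phi -214.6 q6 -166
cur [ 0.5882 -0.1458  0.2464] -34.7 t 11.4 F [ 0.2  0.4 -0.4] gap 0.905 q6 10
top 3 [292.  209.7] [0.6068 0.0533 0.081 ]
scene 9 [363.6 247.7] [0.6078 0.0543 0.079 ]
scene 11 [350.8 252.5] [0.5969 0.0197 0.079 ]
scene 10 [371.3 256.2] [0.6416 0.0432 0.079 ]
scene 12 [358.7 260.9] [0.6305 0.0098 0.079 ]
```

View pics/top6.png

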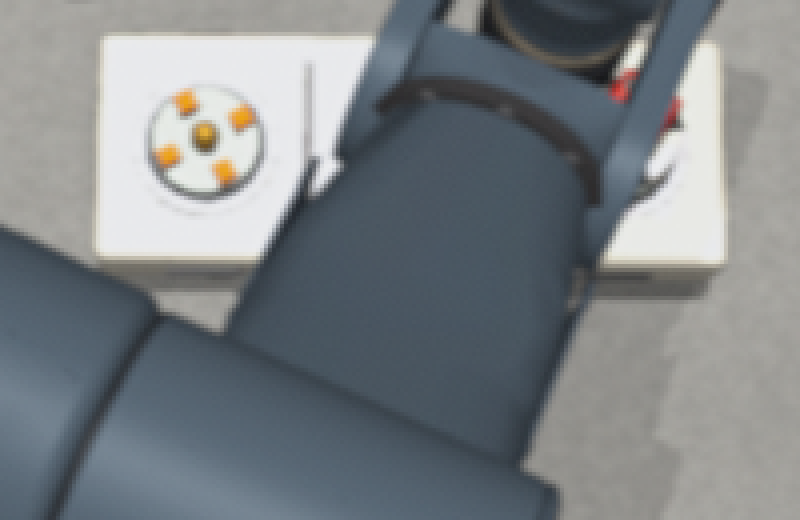

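```bash
python3 -m crank '[{"grip":0.1,"offset":[-26,36,-4],"angular":[0,0,0]},{"grip":0.1,"offset":[-52,71,-4],"angular":[0,0,0]},{"grip":0.1,"offset":[-52,71,-4],"angular":[0,0,0]},{"grip":0.1,"offset":[-52,71,30],"angular":[0,0,0]},{"grip":0.1,"offset":[-52,71,60],"angular":[0,0,0]},{"grip":0.1,"offset":[-52,71,60],"angular":[0,0,0]}]' 40; python3 -c "
from h import *
go([.6172,-.2288,.107],-34.6)
C=cams();overlay(C,[(.6172,-.2288,-34.6,.152)],'pics/ov7.png',k=8)"
```

```text
t: 12.1
tcp_pos: [0.6142, -0.2239, 0.1827]
tool_rot: [0.885, 0.466, -0.003, -0.005]
force: [-1.3, 0.3, 0.4]
finger_gap: 0.902
offset [-2.3, 6.1, 75.6] angular [-0.66, 0.04, 0.14] phi -34.6 q6 14
offset [-2.3, 6.1, 75.6] angular [-0.06, -1.04, -179.86] phi 145.4 q6 -166
cur [ 0.6142 -0.2239  0.1827] -34.5 t 12.1 F [-1.3  0.3  0.4] gap 0.902 q6 5
```

View pics/ov7.png

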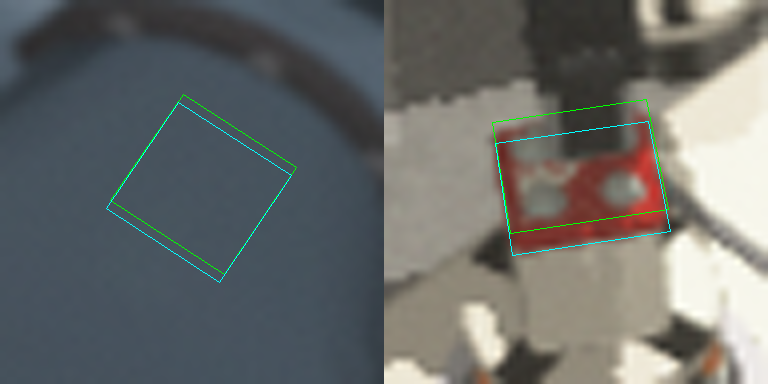

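```bash
python3 -m crank '[{"grip":0.1,"offset":[0,0,30],"angular":[0,0,0]},{"grip":0.1,"offset":[0,0,50],"angular":[0,0,0]},{"grip":0.1,"offset":[0,0,50],"angular":[0,0,0]}]' 40; python3 -c "
from h import *
go([.6172,-.2288,.107],-34.6)"
```

```text
t: 12.5
tcp_pos: [0.617, -0.2266, 0.1366]
tool_rot: [0.885, 0.466, -0.001, -0.001]
force: [-0.2, 0.6, 0.2]
finger_gap: 0.899
offset [-1.7, 1.5, 29.6] angular [-0.16, 0.01, 0.09] phi -34.6 q6 14
offset [-1.7, 1.5, 29.6] angular [-0.02, -0.25, -179.91] phi 145.4 q6 -166
cur [ 0.617  -0.2266  0.1366] -34.5 t 12.5 F [-0.2  0.6  0.2] gap 0.899 q6 5
```

```bash
python3 -m crank '[{"grip":0.1,"offset":[-1,1,20],"angular":[0,0,0]},{"grip":0.1,"offset":[-1,1,27],"angular":[0,0,0]},{"grip":0.1,"offset":[-1,1,27],"angular":[0,0,0]},{"grip":1,"offset":[-1,1,27],"angular":[0,0,0]},{"grip":1,"offset":[-1,1,27],"angular":[0,0,0]},{"grip":1,"offset":[-1,1,27],"angular":[0,0,0]},{"grip":1,"offset":[-1,1,27],"angular":[0,0,0]},{"grip":1,"offset":[-1,1,27],"angular":[0,0,0]}]' 40; python3 -c "
from h import *
go([.6172,-.2288,.107],-34.6)"
```

```text
t: 13.3
tcp_pos: [0.6185, -0.2295, 0.1113]
tool_rot: [0.885, 0.465, 0.0, 0.001]
force: [-0.4, 0.5, 6.1]
finger_gap: 0.442
offset [-0.2, -1.5, 4.3] angular [0.1, -0.01, 0.03] phi -34.6 q6 14
offset [-0.2, -1.5, 4.3] angular [0.02, 0.15, -179.97] phi 145.4 q6 -166
cur [ 0.6185 -0.2295  0.1113] -34.6 t 13.3 F [-0.4  0.5  6.1] gap 0.442 q6 5
```

```bash
python3 -m crank '[{"grip":1,"offset":[0,0,-15],"angular":[0,0,0]},{"grip":1,"offset":[0,0,-30],"angular":[0,0,0]},{"grip":1,"offset":[0,0,-60],"angular":[0,0,0]},{"grip":1,"offset":[0,0,-100],"angular":[0,0,0]},{"grip":1,"offset":[0,0,-135],"angular":[0,0,0]},{"grip":1,"offset":[0,0,-135],"angular":[0,0,0]}]' 40; python3 -c "
from h import *
go([.4255,.217,.245],-34.6)"
```

```text
t: 13.9
tcp_pos: [0.6214, -0.2311, 0.2527]
tool_rot: [0.885, 0.465, 0.004, 0.006]
force: [1.2, -0.1, -1.2]
finger_gap: 0.441
offset [257.9, -415.6, 2.2] angular [0.8, -0.06, 0.04] phi -34.6 q6 62
offset [257.9, -415.6, 2.2] angular [0.1, 1.25, -179.96] phi 145.4 q6 -118
cur [ 0.6214 -0.2311  0.2527] -34.6 t 13.9 F [ 1.2 -0.1 -1.2] gap 0.441 q6 5
```

```bash
python3 -m crank '[{"grip":1,"offset":[255,-414,0],"angular":[0,0,0]},{"grip":1,"offset":[255,-414,0],"angular":[0,0,0]},{"grip":1,"offset":[255,-414,0],"angular":[0,0,0]},{"grip":1,"offset":[255,-414,0],"angular":[0,0,0]},{"grip":1,"offset":[255,-414,0],"angular":[0,0,0]},{"grip":1,"offset":[255,-414,0],"angular":[0,0,0]},{"grip":1,"offset":[255,-414,0],"angular":[0,0,0]},{"grip":1,"offset":[255,-414,0],"angular":[0,0,0]},{"grip":1,"offset":[255,-414,0],"angular":[0,0,0]},{"grip":1,"offset":[255,-414,0],"angular":[0,0,0]}]' 40;python3 -m crank '[{"grip":1,"offset":[0,0,0],"angular":[0,0,0]},{"grip":1,"offset":[0,0,0],"angular":[0,0,0]},{"grip":1,"offset":[0,0,0],"angular":[0,0,0]}]'; python3 -c "
from h import *
go([.4255,.217,.0443],-34.6)"
```

```text
t: 14.9
tcp_pos: [0.4193, 0.2177, 0.245]
tool_rot: [0.885, 0.466, -0.001, -0.0]
force: [0.6, 0.5, -2.0]
finger_gap: 0.439
t: 15.2
tcp_pos: [0.4222, 0.2149, 0.2451]
tool_rot: [0.885, 0.465, -0.0, 0.0]
force: [-0.3, -1.3, -2.0]
finger_gap: 0.439
offset [3.7, 1.5, 200.8] angular [0.02, 0.02, -0.01] phi -34.6 q6 62
offset [3.7, 1.5, 200.8] angular [0.03, -0.04, 179.99] phi -214.6 q6 -118
cur [0.4222 0.2149 0.2451] -34.6 t 15.2 F [-0.3 -1.3 -2. ] gap 0.439 q6 48
```

```bash
python3 -m crank '[{"grip":1,"offset":[3,1,40],"angular":[0,0,0]},{"grip":1,"offset":[3,1,85],"angular":[0,0,0]},{"grip":1,"offset":[3,1,130],"angular":[0,0,0]},{"grip":1,"offset":[3,1,165],"angular":[0,0,0]},{"grip":1,"offset":[3,1,185],"angular":[0,0,0]},{"grip":1,"offset":[3,1,185],"angular":[0,0,0]},{"grip":1,"offset":[3,1,192],"angular":[0,0,0]},{"grip":1,"offset":[3,1,198],"angular":[0,0,0]},{"grip":1,"offset":[3,1,199],"angular":[0,0,0]},{"grip":1,"offset":[3,1,199],"angular":[0,0,0]}]' 40; python3 -c "
from h import *
go([.4255,.217,.0443],-34.6)"
```

```text
t: 16.2
tcp_pos: [0.4247, 0.2176, 0.0468]
tool_rot: [0.885, 0.465, 0.001, 0.0]
force: [0.0, -0.4, -1.8]
finger_gap: 0.443
offset [-0.1, 1.0, 2.5] angular [0.05, -0.06, 0.03] phi -34.6 q6 62
offset [-0.1, 1.0, 2.5] angular [0.09, 0.08, -179.97] phi 145.4 q6 -118
cur [0.4247 0.2176 0.0468] -34.6 t 16.2 F [ 0.  -0.4 -1.8] gap 0.443 q6 48
```

```bash
python3 -m crank '[{"grip":1,"offset":[0,0,2],"angular":[0,0,0]},{"grip":1,"offset":[0,0,3],"angular":[0,0,0]},{"grip":1,"offset":[0,0,3],"angular":[0,0,0]}]' 40; python3 -c "
from h import *
go([.4255,.217,.0443],-34.6)"
```

```text
t: 16.5
tcp_pos: [0.4247, 0.2178, 0.0443]
tool_rot: [0.885, 0.465, 0.001, 0.0]
force: [-0.8, -0.0, 7.6]
finger_gap: 0.444
offset [-0.2, 1.1, 0.0] angular [0.08, -0.08, 0.06] phi -34.6 q6 62
offset [-0.2, 1.1, 0.0] angular [0.12, 0.12, -179.94] phi 145.4 q6 -118
cur [0.4247 0.2178 0.0443] -34.5 t 16.5 F [-0.8 -0.   7.6] gap 0.444 q6 48
```

```bash
python3 -m crank '[{"grip":0.25,"offset":[0,0,0],"angular":[0,0,0]},{"grip":0.25,"offset":[0,0,0],"angular":[0,0,0]},{"grip":0.25,"offset":[0,0,0],"angular":[0,0,0]},{"grip":0.25,"offset":[0,0,-10],"angular":[0,0,0]},{"grip":0.25,"offset":[0,0,-50],"angular":[0,0,0]},{"grip":0.25,"offset":[0,0,-100],"angular":[0,0,0]},{"grip":0.1,"offset":[0,0,-150],"angular":[0,0,0]},{"grip":0.1,"offset":[0,0,-200],"angular":[0,0,0]},{"grip":0.1,"offset":[0,0,-200],"angular":[0,0,0]}]' 40; python3 -c "
from h import *
C=cams();cv2.imwrite('pics/scene8.png',C['scene']['pixels'][:,:,::-1]);cv2.imwrite('pics/top8.png',C['top']['pixels'][:,:,::-1])
"
```

```text
t: 17.4
tcp_pos: [0.4285, 0.2188, 0.2503]
tool_rot: [0.885, 0.465, 0.008, 0.002]
force: [0.6, 0.2, -0.4]
finger_gap: 0.9
```

View pics/scene8.png

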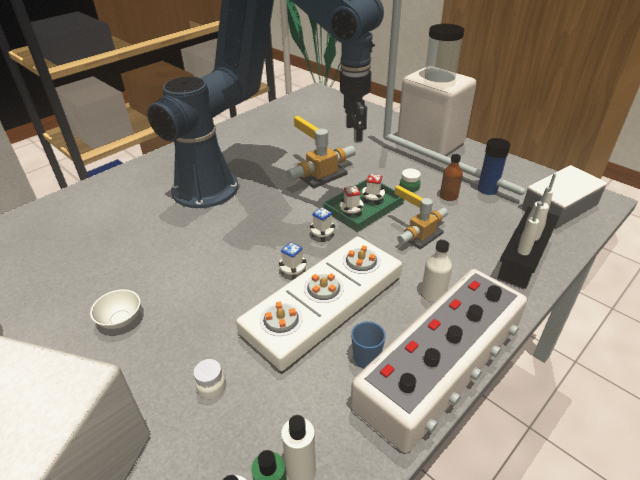

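View pics/top8.png

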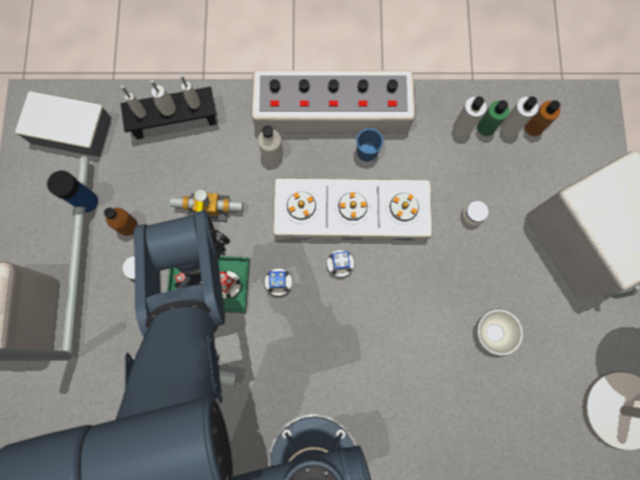

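Both reds stand in the tray and all the drives are free. The right blue head has been knocked from top (347,270) to (341,262), so I'll measure the blues and drives afresh.

```bash
python3 - <<'E'
from h import *
import pickle
C=cams();pickle.dump(C,open("C8.pkl","wb"))
T,S=C["top"],C["scene"]
it=[]
for nm,uv in(("blueL",(277,279)),("blueR",(341,260))):
    g=ray_z(T,uv,.08)
    for v in(("top","scene"),("top",)):
        p,yw,J=fitcap(C,"blue",g[0],g[1],.08,views=v);print(nm,v,p.round(4),round(yw,1),round(J,2))
        it.append((p[0],p[1],yw,.08))
overlay(C,it,"pics/ov8.png",k=4)
for nm,P in(("L",(.6192,.0315)),("B",(.6185,-.0989)),("R",(.6175,-.2293))):
  for n in("top","scene"):
    c=C[n];m=cmask(c,'orange');x,y=proj(c,[*P,.08])[0].astype(int);w=np.zeros_like(m);w[y-16:y+16,x-20:x+20]=1
    k,l,st,ce=cv2.connectedComponentsWithStats(m*w);pts=[ray_z(c,ce[i],.081 if n=='top' else .079)[:2] for i in range(1,k) if st[i,4]>2]
    if len(pts)==4:
        q=np.array(pts);ce=q.mean(0);d=q-ce;a=np.rad2deg(np.angle(np.exp(4j*np.arctan2(d[:,1],d[:,0])).mean())/4);print(nm,n,ce.round(4),round(a,1),np.hypot(*d.T).round(4))
    else: print(nm,n,len(pts))
E
python3 -c "
import cv2
t=cv2.imread('pics/top8.png')[175:240,265:435];cv2.imwrite('pics/d8.png',cv2.resize(t,None,fx=4.5,fy=4.5,interpolation=cv2.INTER_CUBIC))"
```

```text
blueL ('top', 'scene') [0.432  0.0884] 0.2 0.24
blueL ('top',) [0.4332 0.0885] 0.1 0.11
blueR ('top', 'scene') [ 0.4796 -0.0677] 9.7 0.13
blueR ('top',) [ 0.4801 -0.0664] 3.5 0.1
L top 2
L scene [0.6192 0.032 ] 27.5 [0.025  0.0254 0.0251 0.0248]
B top 3
B scene [ 0.6182 -0.098 ] 2.2 [0.0246 0.0259 0.0243 0.0265]
R top [ 0.6167 -0.2272] -32.0 [0.0255 0.0254 0.0258 0.0271]
R scene [ 0.6155 -0.2289] -33.9 [0.0257 0.0257 0.0259 0.0249]
```

View pics/ov8.png

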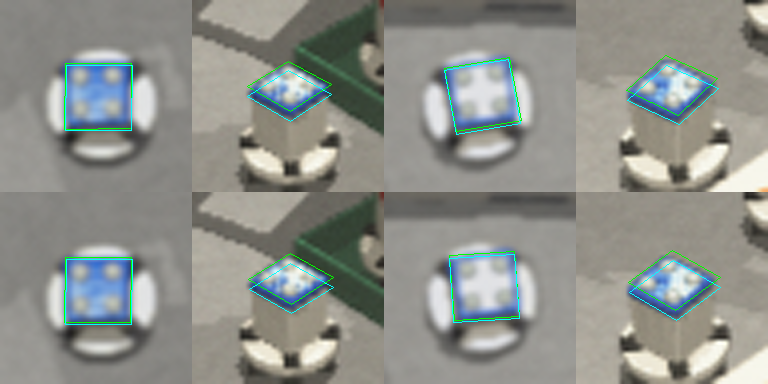

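View pics/d8.png

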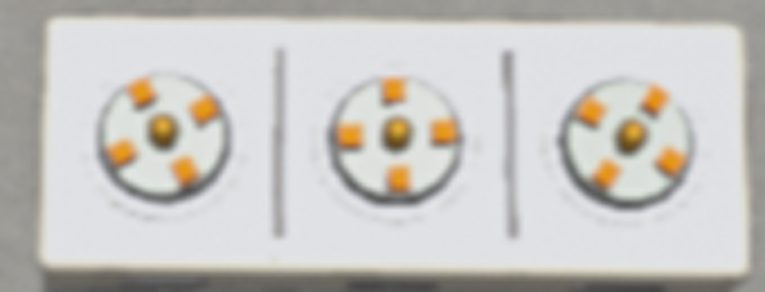

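```bash
python3 -c "
from h import *
go([.480,-.067,.18],-83.5)"
```

```text
offset [-201.6, 208.3, 62.4] angular [-0.04, 0.14, 48.93] phi -83.5 q6 76
offset [-201.6, 208.3, 62.4] angular [-0.17, -0.05, -131.07] phi 96.5 q6 -104
cur [0.423  0.2172 0.2424] -34.6 t 17.6 F [-0.4  0.1  0.1] gap 0.899 q6 48
```

```bash
python3 -m crank '[{"grip":0.15,"offset":[-34,35,0],"angular":[0,0,8.5]},{"grip":0.15,"offset":[-67,69,0],"angular":[0,0,17]},{"grip":0.15,"offset":[-101,104,0],"angular":[0,0,25.5]},{"grip":0.15,"offset":[-134,139,0],"angular":[0,0,34]},{"grip":0.15,"offset":[-168,174,20],"angular":[0,0,42.5]},{"grip":0.15,"offset":[-202,208,50],"angular":[0,0,49]},{"grip":0.15,"offset":[-202,208,62],"angular":[0,0,49]},{"grip":0.15,"offset":[-202,208,62],"angular":[0,0,49]},{"grip":0.15,"offset":[-202,208,62],"angular":[0,0,49]}]' 40; python3 -c "
from h import *
go([.480,-.067,.0365],-83.5)
C=cams();overlay(C,[(.48,-.067,6.5,.08),(.4328,.0885,1,.08)],'pics/ov9.png',k=4)"
```

```text
t: 18.5
tcp_pos: [0.4796, -0.0662, 0.1798]
tool_rot: [0.998, 0.056, -0.002, -0.001]
force: [-0.4, -1.3, 0.1]
finger_gap: 0.851
offset [1.0, 1.2, 143.2] angular [-0.15, 0.24, -0.09] phi -83.5 q6 76
offset [1.0, 1.2, 143.2] angular [0.38, 0.23, 179.91] phi -263.5 q6 -104
cur [ 0.4796 -0.0662  0.1798] -83.6 t 18.5 F [-0.4 -1.3  0.1] gap 0.851 q6 62
```

View pics/ov9.png

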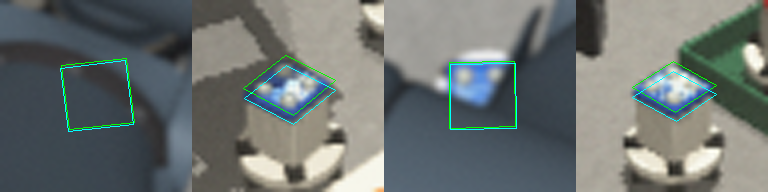

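The blue head is where I measured it. Going down to grip it.

```bash
python3 -m crank '[{"grip":0.15,"offset":[0.5,1,40],"angular":[0,0,0]},{"grip":0.15,"offset":[0.5,1,80],"angular":[0,0,0]},{"grip":0.15,"offset":[0.5,1,115],"angular":[0,0,0]},{"grip":0.15,"offset":[0.5,1,135],"angular":[0,0,0]},{"grip":0.15,"offset":[0.5,1,142],"angular":[0,0,0]},{"grip":0.15,"offset":[0.5,1,142],"angular":[0,0,0]},{"grip":1,"offset":[0.5,1,142],"angular":[0,0,0]},{"grip":1,"offset":[0.5,1,142],"angular":[0,0,0]},{"grip":1,"offset":[0.5,1,142],"angular":[0,0,0]},{"grip":1,"offset":[0.5,1,142],"angular":[0,0,0]}]' 60; python3 -c "
from h import *
go([.480,-.067,.0365],-83.5)"
```

```text
t: 19.6
tcp_pos: [0.4826, -0.068, 0.0406]
tool_rot: [0.998, 0.056, 0.001, 0.001]
force: [-0.3, 1.8, 6.3]
finger_gap: 0.441
offset [-2.4, -1.3, 4.1] angular [0.08, -0.16, -0.06] phi -83.5 q6 76
offset [-2.4, -1.3, 4.1] angular [-0.25, -0.12, 179.94] phi -263.5 q6 -104
cur [ 0.4826 -0.068   0.0406] -83.6 t 19.6 F [-0.3  1.8  6.3] gap 0.441 q6 62
```

```bash
python3 -m crank '[{"grip":1,"offset":[0,0,-30],"angular":[0,0,0]},{"grip":1,"offset":[0,0,-70],"angular":[0,0,0]},{"grip":1,"offset":[0,0,-110],"angular":[0,0,0]},{"grip":1,"offset":[0,0,-135],"angular":[0,0,0]},{"grip":1,"offset":[0,0,-135],"angular":[0,0,0]},{"grip":1,"offset":[0,0,-135],"angular":[0,0,0]}]' 60; python3 -c "
from h import *
go([.6183,-.0988,.175],-87.7)"
```

```text
t: 20.2
tcp_pos: [0.4813, -0.0677, 0.1746]
tool_rot: [0.998, 0.056, 0.0, 0.0]
force: [-0.4, -0.3, -2.4]
finger_gap: 0.436
offset [132.7, 46.2, -0.2] angular [0.03, -0.06, 4.12] phi -87.7 q6 79
offset [132.7, 46.2, -0.2] angular [0.08, 0.04, -175.88] phi 92.3 q6 -101
cur [ 0.4813 -0.0677  0.1746] -83.6 t 20.2 F [-0.4 -0.3 -2.4] gap 0.436 q6 62
```

```bash
python3 -m crank '[{"grip":1,"offset":[33,11,0],"angular":[0,0,1]},{"grip":1,"offset":[66,23,0],"angular":[0,0,2]},{"grip":1,"offset":[100,35,0],"angular":[0,0,4.1]},{"grip":1,"offset":[125,43,0],"angular":[0,0,4.1]},{"grip":1,"offset":[132.7,46,0],"angular":[0,0,4.1]},{"grip":1,"offset":[132.7,46,0],"angular":[0,0,4.1]},{"grip":1,"offset":[132.7,46,0],"angular":[0,0,4.1]},{"grip":1,"offset":[132.7,46,0],"angular":[0,0,4.1]},{"grip":1,"offset":[132.7,46,0],"angular":[0,0,4.1]}]' 60; python3 -c "
from h import *
go([.6183,-.0988,.1126],-87.7)
C=cams();c=C['scene'];cv2.imwrite('pics/s10.png',cv2.resize(c['pixels'][190:320,240:400,::-1],None,fx=5,fy=4.6*5/4.6,interpolation=cv2.INTER_CUBIC)[:600])
import pickle;pickle.dump(C,open('C10.pkl','wb'))
"
```

```text
t: 21.1
tcp_pos: [0.6173, -0.0982, 0.1741]
tool_rot: [1.0, 0.02, -0.001, -0.0]
force: [1.2, 0.6, -2.5]
finger_gap: 0.442
offset [1.1, 0.7, 61.5] angular [-0.03, 0.08, 0.03] phi -87.7 q6 79
offset [1.1, 0.7, 61.5] angular [-0.12, -0.05, -179.97] phi 92.3 q6 -101
cur [ 0.6173 -0.0982  0.1741] -87.7 t 21.1 F [ 1.2  0.6 -2.5] gap 0.442 q6 68
```

View pics/s10.png

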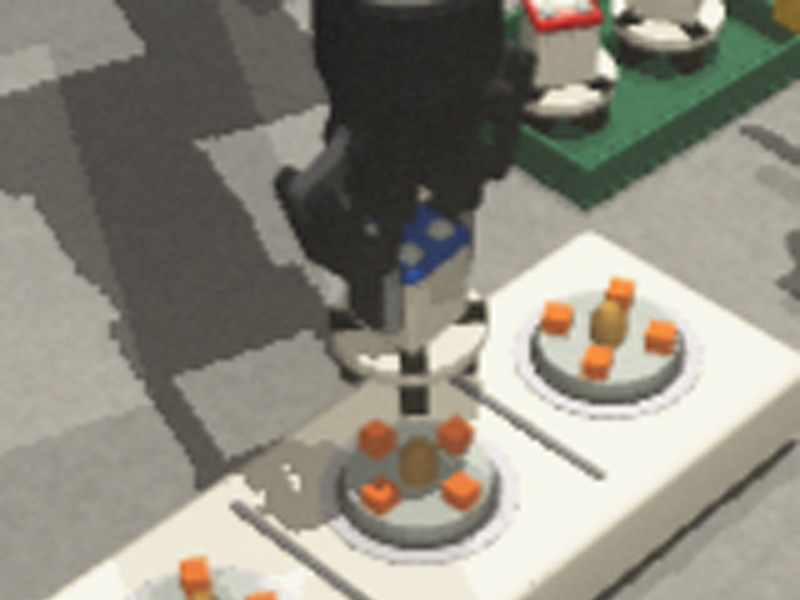

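```bash
python3 -c "
from h import *
import pickle
C=pickle.load(open('C10.pkl','rb'));c=C['scene']
f=lambda x,y,z:((proj(c,[x,y,z])[0]+.5-[240,190])*5).round(1)
for d in(-.003,0,.003): print(d,'skirt x', f(.6173+d,-.0982,.1585), 'y',f(.6173,-.0982+d,.1585))
print('disc',f(.6183,-.0988,.072))
th=np.linspace(0,6.28,200)
for P,z in(((.6183,-.0988),.072),((.6173,-.0982),.1635),((.6173,-.0982),.1535)):
    q=np.array([f(P[0]+.034*np.cos(t),P[1]+.034*np.sin(t),z) for t in th]);print(z,q.min(0),q.max(0))
"
```

```text
-0.003 skirt x [410.5 326.9] y [410.7 333.4]
0 skirt x [415.5 330.1] y [415.5 330.1]
0.003 skirt x [420.5 333.2] y [420.3 326.7]
disc [418.6 473.2]
0.072 [344.  421.2] [493.3 527.6]
0.1635 [336.7 270.4] [494.1 375.1]
0.1535 [337.4 287.4] [493.9 392.4]
```

```bash
python3 -m crank '[{"grip":1,"offset":[3,0.5,15],"angular":[0,0,0]},{"grip":1,"offset":[3,0.5,30],"angular":[0,0,0]},{"grip":1,"offset":[3,0.5,42],"angular":[0,0,0]},{"grip":1,"offset":[3,0.5,46],"angular":[0,0,0]},{"grip":1,"offset":[3,0.5,46],"angular":[0,0,0]}]' 60; python3 -c "
from h import *
go([.6205,-.0988,.1126],-87.7)"
```

```text
t: 21.7
tcp_pos: [0.621, -0.0988, 0.1269]
tool_rot: [1.0, 0.02, -0.001, -0.0]
force: [-0.0, -0.1, -1.7]
finger_gap: 0.438
offset [-0.4, 0.0, 14.3] angular [-0.05, 0.12, 0.03] phi -87.7 q6 79
offset [-0.4, 0.0, 14.3] angular [-0.19, -0.07, -179.97] phi 92.3 q6 -101
cur [ 0.621  -0.0988  0.1269] -87.7 t 21.7 F [-0.  -0.1 -1.7] gap 0.438 q6 68
```

```bash
python3 -m crank '[{"grip":1,"offset":[0,0,4],"angular":[0,0,0]},{"grip":1,"offset":[0,0,8],"angular":[0,0,0]},{"grip":1,"offset":[0,0,12],"angular":[0,0,0]},{"grip":1,"offset":[0,0,14],"angular":[0,0,0]},{"grip":1,"offset":[0,0,14],"angular":[0,0,0]}]' 60; python3 -c "
from h import *
go([.6205,-.0988,.1046],-87.7)"
```

```text
t: 22.2
tcp_pos: [0.6214, -0.0989, 0.1139]
tool_rot: [1.0, 0.02, -0.0, -0.0]
force: [-0.4, -0.0, -1.5]
finger_gap: 0.439
offset [-0.9, -0.2, 9.3] angular [-0.01, 0.03, 0.03] phi -87.7 q6 79
offset [-0.9, -0.2, 9.3] angular [-0.05, -0.02, -179.97] phi 92.3 q6 -101
cur [ 0.6214 -0.0989  0.1139] -87.7 t 22.2 F [-0.4 -0.  -1.5] gap 0.439 q6 68
```

It went below the unmeshed height with no force, so it has meshed. Now pressing it and the drive down.

```bash
python3 -m crank '[{"grip":1,"offset":[0,0,3],"angular":[0,0,0]},{"grip":1,"offset":[0,0,6],"angular":[0,0,0]},{"grip":1,"offset":[0,0,9],"angular":[0,0,0]},{"grip":1,"offset":[0,0,10],"angular":[0,0,0]},{"grip":1,"offset":[0,0,11],"angular":[0,0,0]},{"grip":1,"offset":[0,0,11],"angular":[0,0,0]}]' 60; python3 -c "
from h import *
go([.6205,-.0988,.1046],-87.7)"
```

```text
t: 22.8
tcp_pos: [0.622, -0.0991, 0.1048]
tool_rot: [1.0, 0.02, 0.001, 0.0]
force: [-1.1, 1.4, 6.0]
finger_gap: 0.44
offset [-1.5, -0.3, 0.2] angular [0.04, -0.08, 0.05] phi -87.7 q6 79
offset [-1.5, -0.3, 0.2] angular [0.12, 0.07, -179.95] phi 92.3 q6 -101
cur [ 0.622  -0.0991  0.1048] -87.7 t 22.8 F [-1.1  1.4  6. ] gap 0.44 q6 68
```

```bash
python3 -m crank '[{"grip":1,"offset":[0,0,2],"angular":[0,0,0]},{"grip":1,"offset":[0,0,4],"angular":[0,0,0]},{"grip":1,"offset":[0,0,4],"angular":[0,0,0]}]' 80; python3 -c "
from h import *
go([.6205,-.0988,.1046],-87.7)"
```

```text
t: 23.1
tcp_pos: [0.6223, -0.0991, 0.1046]
tool_rot: [1.0, 0.021, 0.001, 0.001]
force: [-7.3, 1.9, 25.1]
finger_gap: 0.435
offset [-1.8, -0.4, 0.0] angular [0.08, -0.14, 0.07] phi -87.7 q6 79
offset [-1.8, -0.4, 0.0] angular [0.22, 0.13, -179.93] phi 92.3 q6 -101
cur [ 0.6223 -0.0991  0.1046] -87.6 t 23.1 F [-7.3  1.9 25.1] gap 0.435 q6 68
```

It hit a hard stop at TCP z = 0.1046, exactly the home height, at 25 N. Relaxing, releasing and moving up.

```bash
python3 -m crank '[{"grip":1,"offset":[0,0,-4],"angular":[0,0,0]},{"grip":0.2,"offset":[0,0,-4],"angular":[0,0,0]},{"grip":0.2,"offset":[0,0,-4],"angular":[0,0,0]},{"grip":0.2,"offset":[0,0,-4],"angular":[0,0,0]},{"grip":0.2,"offset":[0,0,-10],"angular":[0,0,0]},{"grip":0.2,"offset":[0,0,-30],"angular":[0,0,0]},{"grip":0.2,"offset":[0,0,-75],"angular":[0,0,0]},{"grip":0.2,"offset":[0,0,-120],"angular":[0,0,0]},{"grip":0.2,"offset":[0,0,-120],"angular":[0,0,0]}]' 40; python3 -c "
from h import *
go([.4330,.0885,.2],-89)
C=cams();c=C['scene'];cv2.imwrite('pics/s11.png',cv2.resize(c['pixels'][190:320,240:400,::-1],None,fx=4,fy=4,interpolation=cv2.INTER_CUBIC)[:600])
g=[.433,.0885]
for v in(('top','scene'),('scene',)):print(fitcap(C,'blue',*g,.08,views=v))
"
```

```text
t: 24.0
tcp_pos: [0.6261, -0.1004, 0.2265]
tool_rot: [1.0, 0.02, 0.007, 0.003]
force: [0.1, -0.7, 0.9]
finger_gap: 0.799
offset [-185.5, -196.8, 22.9] angular [0.3, -0.79, 1.34] phi -89.0 q6 101
offset [-185.5, -196.8, 22.9] angular [1.23, 0.47, -178.65] phi 91.0 q6 -79
cur [ 0.6261 -0.1004  0.2265] -87.7 t 24.0 F [ 0.1 -0.7  0.9] gap 0.799 q6 68
(array([0.43909904, 0.09037861]), np.float64(-43.6913060583125), np.float64(0.3616924889009695))
(array([0.43909904, 0.09037861]), np.float64(-43.6913060583125), np.float64(0.3616924889009695))
```

View pics/s11.png

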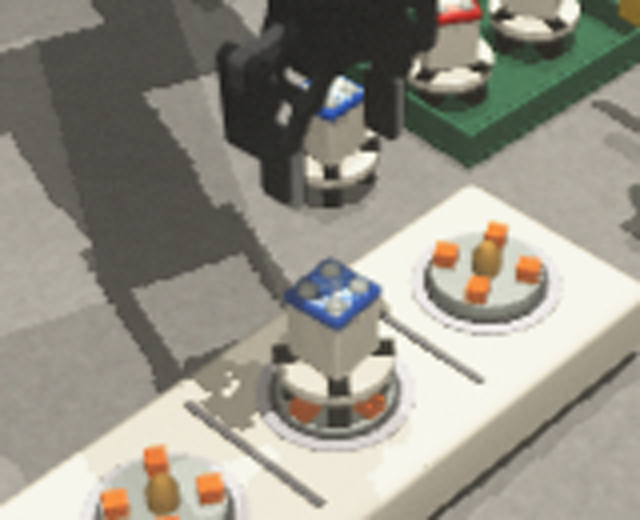

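The head is fully down on the middle drive. Next, the left blue head.

```bash
python3 -m crank '[{"grip":0.2,"offset":[-34,-36,0],"angular":[0,0,1.3]},{"grip":0.2,"offset":[-68,-72,0],"angular":[0,0,1.3]},{"grip":0.2,"offset":[-102,-108,0],"angular":[0,0,1.3]},{"grip":0.2,"offset":[-136,-144,0],"angular":[0,0,1.3]},{"grip":0.2,"offset":[-165,-180,0],"angular":[0,0,1.3]},{"grip":0.2,"offset":[-183,-196.5,10],"angular":[0,0,1.3]},{"grip":0.2,"offset":[-183,-196.5,30],"angular":[0,0,1.3]},{"grip":0.2,"offset":[-183,-196.5,30],"angular":[0,0,1.3]},{"grip":0.2,"offset":[-183,-196.5,30],"angular":[0,0,1.3]}]' 40; python3 -c "
from h import *
go([.4330,.0885,.0365],-89)
C=cams();overlay(C,[(.433,.0885,1,.08),(.6183,-.0988,2.3,.144)],'pics/ov12.png',k=4,r=24)
"
```

```text
t: 25.0
tcp_pos: [0.4303, 0.0898, 0.1883]
tool_rot: [1.0, 0.009, -0.001, -0.0]
force: [0.6, -0.0, 0.9]
finger_gap: 0.801
offset [3.1, 1.4, 151.8] angular [-0.01, 0.16, 0.03] phi -89.0 q6 101
offset [3.1, 1.4, 151.8] angular [-0.25, -0.01, -179.97] phi 91.0 q6 -79
cur [0.4303 0.0898 0.1883] -89.0 t 25.0 F [ 0.6 -0.   0.9] gap 0.801 q6 86
```

View pics/ov12.png

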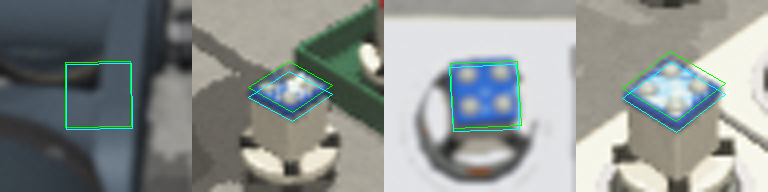

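```bash
python3 -m crank '[{"grip":0.2,"offset":[2.5,1,40],"angular":[0,0,0]},{"grip":0.2,"offset":[2.5,1,80],"angular":[0,0,0]},{"grip":0.2,"offset":[2.5,1,120],"angular":[0,0,0]},{"grip":0.2,"offset":[2.5,1,143],"angular":[0,0,0]},{"grip":0.2,"offset":[2.5,1,151],"angular":[0,0,0]},{"grip":0.2,"offset":[2.5,1,151],"angular":[0,0,0]},{"grip":1,"offset":[2.5,1,151],"angular":[0,0,0]},{"grip":1,"offset":[2.5,1,151],"angular":[0,0,0]},{"grip":1,"offset":[2.5,1,151],"angular":[0,0,0]},{"grip":1,"offset":[2.5,1,151],"angular":[0,0,0]}]' 60; python3 -c "
from h import *
go([.4330,.0885,.0365],-89)"
```

```text
t: 26.1
tcp_pos: [0.4344, 0.0889, 0.0395]
tool_rot: [1.0, 0.009, 0.002, 0.0]
force: [0.2, -1.1, 6.3]
finger_gap: 0.439
offset [-1.4, 0.3, 3.0] angular [0.02, -0.2, 0.04] phi -89.0 q6 101
offset [-1.4, 0.3, 3.0] angular [0.31, 0.03, -179.96] phi 91.0 q6 -79
cur [0.4344 0.0889 0.0395] -89.0 t 26.1 F [ 0.2 -1.1  6.3] gap 0.439 q6 86
```

```bash
python3 -m crank '[{"grip":1,"offset":[0,0,-30],"angular":[0,0,0]},{"grip":1,"offset":[0,0,-70],"angular":[0,0,0]},{"grip":1,"offset":[0,0,-110],"angular":[0,0,0]},{"grip":1,"offset":[0,0,-140],"angular":[0,0,0]},{"grip":1,"offset":[0,0,-140],"angular":[0,0,0]},{"grip":1,"offset":[0,0,-140],"angular":[0,0,0]}]' 60; python3 -c "
from h import *
go([.6208,.0323,.175],-62.5)"
```

```text
t: 26.7
tcp_pos: [0.4331, 0.089, 0.1788]
tool_rot: [1.0, 0.009, 0.001, 0.0]
force: [0.2, 1.1, -1.6]
finger_gap: 0.44
offset [186.6, 60.1, 4.2] angular [0.03, -0.1, -26.46] phi -62.5 q6 65
offset [186.6, 60.1, 4.2] angular [-0.14, -0.04, 153.54] phi -242.5 q6 -115
cur [0.4331 0.089  0.1788] -89.0 t 26.7 F [ 0.2  1.1 -1.6] gap 0.44 q6 86
```

```bash
python3 -m crank '[{"grip":1,"offset":[40,13,0],"angular":[0,0,-7]},{"grip":1,"offset":[80,26,0],"angular":[0,0,-14]},{"grip":1,"offset":[120,39,0],"angular":[0,0,-21]},{"grip":1,"offset":[160,52,0],"angular":[0,0,-26.5]},{"grip":1,"offset":[180,58,0],"angular":[0,0,-26.5]},{"grip":1,"offset":[187,60,4],"angular":[0,0,-26.5]},{"grip":1,"offset":[187,60,4],"angular":[0,0,-26.5]},{"grip":1,"offset":[187,60,4],"angular":[0,0,-26.5]},{"grip":1,"offset":[187,60,4],"angular":[0,0,-26.5]}]' 60; python3 -c "
from h import *
go([.6208,.0323,.1115],-62.5)
C=cams();c=C['scene'];cv2.imwrite('pics/s13.png',cv2.resize(c['pixels'][170:300,280:440,::-1],None,fx=5,fy=5,interpolation=cv2.INTER_CUBIC)[:600])
f=lambda x,y,z:((proj(c,[x,y,z])[0]+.5-[280,170])*5).round(1)
from station import manip
s=manip.sense()['tcp_pos'];th=np.linspace(0,6.28,200);fz=s[2]-.0395
for P,z in(((.6195,.0316),.072),(s,fz+.03),(s,fz+.02)):
    q=np.array([f(P[0]+.034*np.cos(t),P[1]+.034*np.sin(t),z) for t in th]);print(z,q.min(0),q.max(0))
"
```

```text
t: 27.6
tcp_pos: [0.6193, 0.0331, 0.1735]
tool_rot: [0.971, 0.238, -0.001, -0.001]
force: [-0.5, -0.6, -2.2]
finger_gap: 0.442
offset [1.2, 1.5, 62.0] angular [-0.1, 0.14, 0.06] phi -62.5 q6 65
offset [1.2, 1.5, 62.0] angular [-0.22, -0.16, -179.94] phi 117.5 q6 -115
cur [0.6193 0.0331 0.1735] -62.4 t 27.6 F [-0.5 -0.6 -2.2] gap 0.442 q6 55
0.072 [337.3 389. ] [478.3 483.1]
0.16476841165857478 [344.  239.2] [492.5 331.3]
0.15476841165857477 [343.6 256.1] [491.2 348.4]
```

View pics/s13.png

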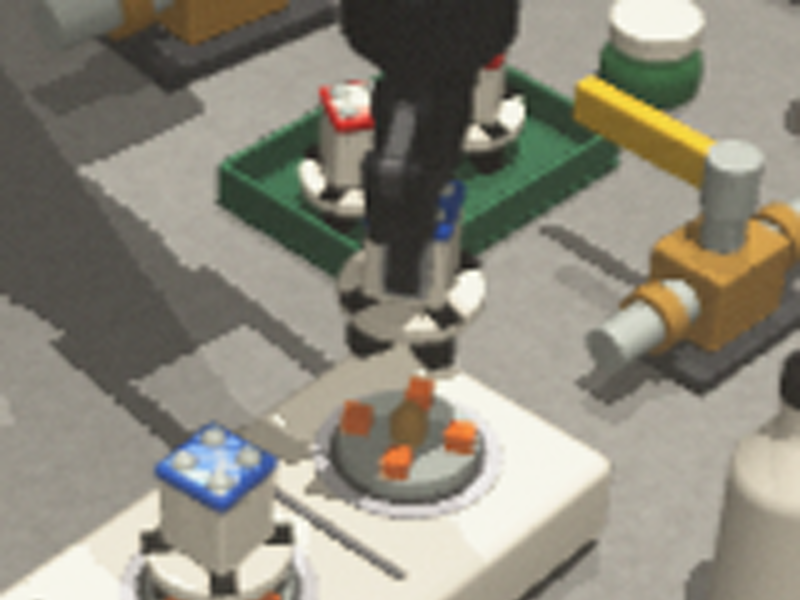

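```bash
python3 -m crank '[{"grip":1,"offset":[2,1.5,15],"angular":[0,0,0]},{"grip":1,"offset":[2,1.5,30],"angular":[0,0,0]},{"grip":1,"offset":[2,1.5,42],"angular":[0,0,0]},{"grip":1,"offset":[2,1.5,46],"angular":[0,0,0]},{"grip":1,"offset":[2,1.5,46],"angular":[0,0,0]}]' 60; python3 -c "
from h import *
go([.6215,.0327,.1115],-62.5)"
```

```text
t: 28.2
tcp_pos: [0.6231, 0.032, 0.127]
tool_rot: [0.971, 0.238, -0.001, -0.0]
force: [0.8, -0.0, -2.5]
finger_gap: 0.434
offset [-1.1, -1.3, 15.5] angular [-0.07, 0.1, 0.03] phi -62.5 q6 66
offset [-1.1, -1.3, 15.5] angular [-0.16, -0.11, -179.97] phi 117.5 q6 -114
cur [0.6231 0.032  0.127 ] -62.5 t 28.2 F [ 0.8 -0.  -2.5] gap 0.434 q6 55
```

```bash
python3 -m crank '[{"grip":1,"offset":[-1,-0.7,4],"angular":[0,0,0]},{"grip":1,"offset":[-1,-0.7,8],"angular":[0,0,0]},{"grip":1,"offset":[-1,-0.7,12],"angular":[0,0,0]},{"grip":1,"offset":[-1,-0.7,14],"angular":[0,0,0]},{"grip":1,"offset":[-1,-0.7,14],"angular":[0,0,0]}]' 60; python3 -c "
from h import *
go([.6215,.0327,.1035],-62.5)"
```

```text
t: 28.7
tcp_pos: [0.6224, 0.0321, 0.1139]
tool_rot: [0.971, 0.238, -0.0, -0.0]
force: [-0.8, -0.7, -1.7]
finger_gap: 0.438
offset [-0.5, -0.9, 10.4] angular [-0.02, 0.03, 0.03] phi -62.5 q6 66
offset [-0.5, -0.9, 10.4] angular [-0.05, -0.03, -179.97] phi 117.5 q6 -114
cur [0.6224 0.0321 0.1139] -62.5 t 28.7 F [-0.8 -0.7 -1.7] gap 0.438 q6 55
```

```bash
python3 -m crank '[{"grip":1,"offset":[0,0,3],"angular":[0,0,0]},{"grip":1,"offset":[0,0,6],"angular":[0,0,0]},{"grip":1,"offset":[0,0,9],"angular":[0,0,0]},{"grip":1,"offset":[0,0,12],"angular":[0,0,0]},{"grip":1,"offset":[0,0,14],"angular":[0,0,0]},{"grip":1,"offset":[0,0,15],"angular":[0,0,0]},{"grip":1,"offset":[0,0,15],"angular":[0,0,0]}]' 80; python3 -c "
from h import *
go([.6215,.0327,.1035],-62.5)"
```

```text
t: 29.4
tcp_pos: [0.6232, 0.0321, 0.1035]
tool_rot: [0.971, 0.238, 0.001, 0.001]
force: [-5.3, 1.5, 20.9]
finger_gap: 0.429
offset [-1.2, -1.3, 0.0] angular [0.09, -0.11, 0.05] phi -62.5 q6 66
offset [-1.2, -1.3, 0.0] angular [0.17, 0.14, -179.95] phi 117.5 q6 -114
cur [0.6232 0.0321 0.1035] -62.4 t 29.4 F [-5.3  1.5 20.9] gap 0.429 q6 55
```

Home again at the predicted 0.1035, at 21 N. Releasing and heading for the lever.

```bash
python3 -m crank '[{"grip":1,"offset":[0,0,-4],"angular":[0,0,0]},{"grip":0.2,"offset":[0,0,-4],"angular":[0,0,0]},{"grip":0.2,"offset":[0,0,-4],"angular":[0,0,0]},{"grip":0.2,"offset":[0,0,-4],"angular":[0,0,0]},{"grip":0.2,"offset":[0,0,-10],"angular":[0,0,0]},{"grip":0.2,"offset":[0,0,-30],"angular":[0,0,0]},{"grip":0.2,"offset":[0,0,-75],"angular":[0,0,0]},{"grip":0.2,"offset":[0,0,-120],"angular":[0,0,0]},{"grip":0.2,"offset":[0,0,-120],"angular":[0,0,0]},{"grip":0.2,"offset":[0,0,-120],"angular":[0,0,0]}]' 40; python3 -c "
from h import *
go([.555,.280,.2],-93)"
```

```text
t: 30.4
tcp_pos: [0.6233, 0.032, 0.2208]
tool_rot: [0.971, 0.238, 0.001, 0.001]
force: [0.4, 0.6, -1.0]
finger_gap: 0.795
offset [54.1, -251.5, 20.4] angular [0.06, -0.17, 30.54] phi -93.0 q6 120
offset [54.1, -251.5, 20.4] angular [0.23, 0.08, -149.46] phi 87.0 q6 -60
cur [0.6233 0.032  0.2208] -62.5 t 30.4 F [ 0.4  0.6 -1. ] gap 0.795 q6 55
```

```bash
python3 -m crank '[{"grip":0.2,"offset":[54,-251,20],"angular":[0,0,30.5]},{"grip":0.2,"offset":[54,-251,20],"angular":[0,0,30.5]},{"grip":0.2,"offset":[54,-251,20],"angular":[0,0,30.5]},{"grip":0.2,"offset":[54,-251,20],"angular":[0,0,30.5]},{"grip":0.2,"offset":[54,-251,20],"angular":[0,0,30.5]},{"grip":0.2,"offset":[54,-251,20],"angular":[0,0,30.5]},{"grip":0.2,"offset":[54,-251,20],"angular":[0,0,30.5]},{"grip":0.2,"offset":[54,-251,20],"angular":[0,0,30.5]},{"grip":0.2,"offset":[54,-251,20],"angular":[0,0,30.5]}]' 20; python3 -c "
from h import *
go([.555,.280,.084],-93)
C=cams();cv2.imwrite('pics/s14.png',C['scene']['pixels'][150:330,250:490,::-1].repeat(3,0).repeat(3,1))
overlay(C,[(.6195,.0316,27.5,.144),(.6183,-.0988,2.3,.144)],'pics/ov14.png',k=4,r=24)
"
```

```text
t: 31.3
tcp_pos: [0.555, 0.2778, 0.1987]
tool_rot: [1.0, -0.027, -0.0, 0.0]
force: [0.2, -0.2, 0.2]
finger_gap: 0.802
offset [-0.1, -2.3, 114.7] angular [0.05, 0.03, -0.08] phi -93.0 q6 120
offset [-0.1, -2.3, 114.7] angular [0.05, -0.08, 179.92] phi -273.0 q6 -60
cur [0.555  0.2778 0.1987] -93.1 t 31.3 F [ 0.2 -0.2  0.2] gap 0.802 q6 109
```

View pics/s14.png

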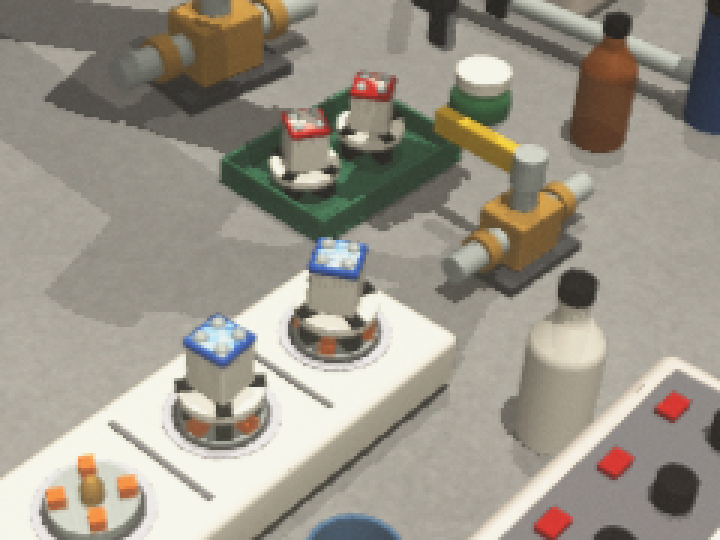

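View pics/ov14.png

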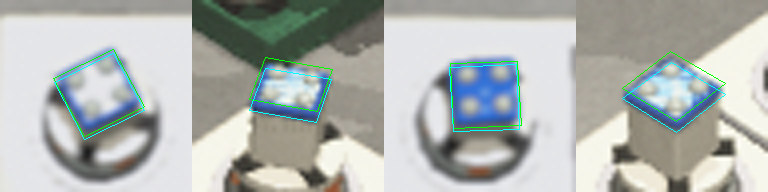

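Both blue heads match the home overlays, and both reds stand upright in the tray. Descending on the lever.

```bash
python3 -m crank '[{"grip":0.2,"offset":[0,-1,45],"angular":[0,0,0]},{"grip":0.2,"offset":[0,-1,85],"angular":[0,0,0]},{"grip":0.2,"offset":[0,-1,115],"angular":[0,0,0]},{"grip":0.2,"offset":[0,-1,115],"angular":[0,0,0]},{"grip":1,"offset":[0,-1,115],"angular":[0,0,0]},{"grip":1,"offset":[0,-1,115],"angular":[0,0,0]},{"grip":1,"offset":[0,-1,115],"angular":[0,0,0]},{"grip":1,"offset":[0,-1,115],"angular":[0,0,0]},{"grip":1,"offset":[0,-1,115],"angular":[0,0,0]},{"grip":1,"offset":[0,-1,115],"angular":[0,0,0]}]' 20; python3 -c "
from h import *
go([.555,.280,.084],-93)"
```

```text
t: 32.4
tcp_pos: [0.5557, 0.281, 0.0861]
tool_rot: [1.0, -0.026, 0.002, -0.001]
force: [-1.2, -0.3, 6.7]
finger_gap: 0.156
offset [-0.6, 1.0, 2.1] angular [-0.06, -0.19, 0.01] phi -93.0 q6 120
offset [-0.6, 1.0, 2.1] angular [0.3, -0.1, -179.99] phi 87.0 q6 -60
cur [0.5557 0.281  0.0861] -93.0 t 32.4 F [-1.2 -0.3  6.7] gap 0.156 q6 110
```

```bash
python3 -m crank '[{"grip":1,"offset":[1,11.7,0],"angular":[0,0,-8.5]},{"grip":1,"offset":[3.5,23,0],"angular":[0,0,-17]},{"grip":1,"offset":[7.7,34,0],"angular":[0,0,-25.5]},{"grip":1,"offset":[13.5,44,0],"angular":[0,0,-34]},{"grip":1,"offset":[20.8,53.4,0],"angular":[0,0,-42.5]}]' 20; python3 -c "
from h import *
go([.631,.196,.084],-3.6)"
```

```text
t: 32.9
tcp_pos: [0.5735, 0.2269, 0.0861]
tool_rot: [0.94, 0.341, 0.002, -0.001]
force: [-0.0, 4.7, 5.0]
finger_gap: 0.155
offset [24.4, 60.6, 2.2] angular [0.09, -0.19, -46.56] phi -3.6 q6 21
offset [24.4, 60.6, 2.2] angular [-0.24, -0.12, 133.44] phi -183.6 q6 -159
cur [0.5735 0.2269 0.0861] -50.2 t 32.9 F [-0.   4.7  5. ] gap 0.155 q6 61
```

```bash
python3 -m crank '[{"grip":1,"offset":[1,11.7,0],"angular":[0,0,-8.5]},{"grip":1,"offset":[3.5,23,0],"angular":[0,0,-17]},{"grip":1,"offset":[7.7,34,0],"angular":[0,0,-25.5]},{"grip":1,"offset":[13.5,44,0],"angular":[0,0,-34]},{"grip":1,"offset":[20.8,53.4,0],"angular":[0,0,-42.5]},{"grip":1,"offset":[24.7,57.4,0],"angular":[0,0,-46.5]},{"grip":1,"offset":[24.7,57.4,0],"angular":[0,0,-46.5]}]' 20; python3 -c "
from h import *
go([.631,.196,.084],-3.6)"
```

```text
t: 33.6
tcp_pos: [0.6281, 0.199, 0.0861]
tool_rot: [0.731, 0.683, 0.001, -0.001]
force: [-2.6, 2.5, 7.7]
finger_gap: 0.156
offset [-2.8, 3.1, 2.1] angular [-0.01, -0.12, -0.31] phi -3.6 q6 21
offset [-2.8, 3.1, 2.1] angular [-0.19, 0.01, 179.69] phi -183.6 q6 -159
cur [0.6281 0.199  0.0861] -3.9 t 33.6 F [-2.6  2.5  7.7] gap 0.156 q6 12
```

```bash
python3 -m crank '[{"grip":1,"offset":[0,2,0],"angular":[0,0,-1]},{"grip":1,"offset":[0,4,0],"angular":[0,0,-2]},{"grip":1,"offset":[0,4,0],"angular":[0,0,-2]}]' 20; python3 -c "
from h import *
go([.631,.196,.084],-3.6)"
```

```text
t: 33.9
tcp_pos: [0.6281, 0.1991, 0.0861]
tool_rot: [0.72, 0.694, -0.002, -0.004]
force: [-9.6, 2.3, 13.2]
finger_gap: 0.157
offset [-3.0, 3.0, 2.0] angular [-0.45, -0.13, 1.46] phi -3.6 q6 21
offset [-3.0, 3.0, 2.0] angular [0.2, -0.7, -178.54] phi 176.4 q6 -159
cur [0.6281 0.1991 0.0861] -2.1 t 33.9 F [-9.6  2.3 13.2] gap 0.157 q6 10
```

```bash
python3 -m crank '[{"grip":1,"offset":[0,3,0],"angular":[0,0,0]},{"grip":1,"offset":[0,5,0],"angular":[0,0,0]},{"grip":1,"offset":[0,5,0],"angular":[0,0,0]}]' 20; python3 -c "
from h import *
go([.631,.196,.084],-3.6)"
```

```text
t: 34.2
tcp_pos: [0.6282, 0.199, 0.086]
tool_rot: [0.72, 0.694, -0.006, -0.007]
force: [-19.5, 2.3, 19.9]
finger_gap: 0.162
offset [-2.9, 2.9, 1.9] angular [-1.05, -0.05, 1.49] phi -3.6 q6 21
offset [-2.9, 2.9, 1.9] angular [0.08, -1.64, -178.5] phi 176.4 q6 -159
cur [0.6282 0.199  0.086 ] -2.1 t 34.2 F [-19.5   2.3  19.9] gap 0.162 q6 10
```

```bash
python3 -m crank '[{"grip":1,"offset":[0,-5,0],"angular":[0,0,0]},{"grip":0.4,"offset":[0,-6,0],"angular":[0,0,0]},{"grip":0.4,"offset":[0,-6,0],"angular":[0,0,0]},{"grip":0.4,"offset":[0,-6,0],"angular":[0,0,0]},{"grip":0.4,"offset":[0,-6,0],"angular":[0,0,0]},{"grip":0.4,"offset":[0,-6,-30],"angular":[0,0,0]},{"grip":0.4,"offset":[0,-6,-75],"angular":[0,0,0]},{"grip":0.4,"offset":[0,-6,-120],"angular":[0,0,0]}]' 20; python3 -c "
from h import *
go([.45,.0,.3],-3.6)"
```

```text
t: 35.0
tcp_pos: [0.6308, 0.197, 0.2042]
tool_rot: [0.719, 0.695, -0.001, -0.001]
force: [0.8, 0.5, 0.0]
finger_gap: 0.601
offset [-203.2, -174.1, -95.2] angular [-0.14, 0.03, 1.61] phi -3.6 q6 4
offset [-203.2, -174.1, -95.2] angular [-0.05, -0.22, -178.39] phi 176.4 q6 -176
cur [0.6308 0.197  0.2042] -2.0 t 35.0 F [0.8 0.5 0. ] gap 0.601 q6 10
```

```bash
python3 -m crank '[{"grip":0.4,"offset":[0,-20,-45],"angular":[0,0,0]},{"grip":0.4,"offset":[-454,-194,-100],"angular":[0,0,0]},{"grip":0.4,"offset":[-454,-194,-100],"angular":[0,0,0]},{"grip":0.4,"offset":[-454,-194,-100],"angular":[0,0,0]},{"grip":0.4,"offset":[-454,-194,-100],"angular":[0,0,0]},{"grip":0.4,"offset":[-454,-194,-100],"angular":[0,0,0]},{"grip":0.4,"offset":[-454,-194,-100],"angular":[0,0,0]},{"grip":0.4,"offset":[-454,-194,-100],"angular":[0,0,0]},{"grip":0.4,"offset":[-454,-194,-100],"angular":[0,0,0]},{"grip":0.4,"offset":[-454,-194,-100],"angular":[0,0,0]}]' 20; python3 -c "
from h import *
import pickle
C=cams();pickle.dump(C,open('C15.pkl','wb'));cv2.imwrite('pics/scene15.png',C['scene']['pixels'][:,:,::-1]);cv2.imwrite('pics/top15.png',C['top']['pixels'][:,:,::-1])
t=C['top']['pixels'][150:300,150:350,::-1];cv2.imwrite('pics/v15.png',cv2.resize(t,None,fx=4,fy=4,interpolation=cv2.INTER_CUBIC))
"
```

```text
t: 36.0
tcp_pos: [0.4359, -0.2157, 0.3001]
tool_rot: [0.719, 0.695, 0.0, 0.0]
force: [-0.1, 0.9, 0.3]
finger_gap: 0.599
```

View pics/scene15.png

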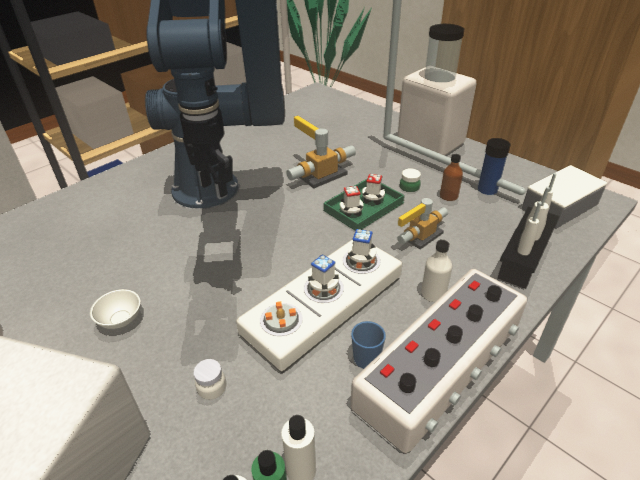

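View pics/top15.png

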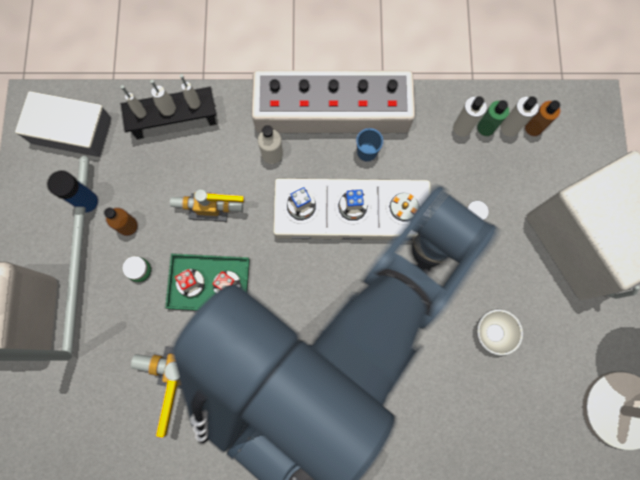

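View pics/v15.png

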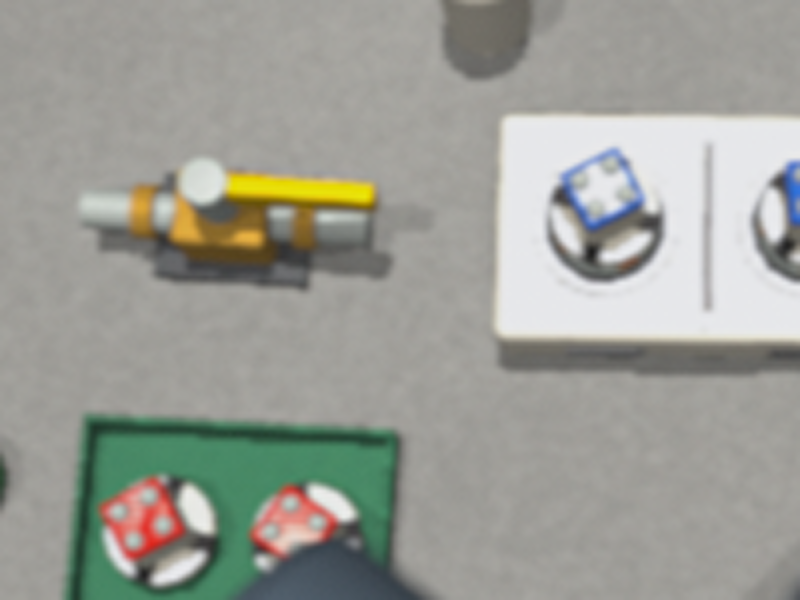

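The lever now lies parallel to the pipe: its top edge runs (228,175)→(375,184) and the pipe edge (80,193)→(370,210), both a slope of about 3.4°. Both blues are home, both reds stand upright in the tray, and the bystanders sit at the same pixels as in the first picture. Handing in.

```bash
python3 -c "
from station import manip
s=manip.sense();print(s['t'],s['qd'].round(3),s['force'].round(1))
print(manip.sign_off())"
```

```text
36.1 [0.091 0.    0.035 0.076 0.02  0.06 ] [ 0.2 -0.5 -0.3]
the job is handed in; nothing more can be done
None
```

The whole job is done and handed in at 36 s, well inside the 208 s limit; sign-off gives no verdict.

- **Air valve shut:** I shut the smaller of the two yellow valves until it met its stop at 22 N. The lever then lay within about 1° of square across the pipe.
- **Red heads:** Both were lifted off and stand upright in the green tray.
- **Blue heads:** Only two were there. One had been knocked aside during the run, so I measured it again before gripping it. They are on the middle and left drives. Both meshed without force, and each was pressed to a hard stop at 21–25 N, at the height expected for fully home.
- **Air valve open:** I reopened it until it met its stop; it did not move under 20 N. In the last picture the lever is parallel to the pipe. It had started about 5° short of fully open.

In the last pictures the bottles, jars, bowl and cup are where they started, and the gripper is clear of everything. Positions predicted in the scene camera sat 1–2 pixels off the real ones, about 2 mm, which matches the stated calibration. Automatic fits to that view were poor (the lever, one red cap, the left blue cap), so I used the top view and my own readings there. No final check failed.

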